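Zero a bench meter with a flat screwdriver

ROBOT

A 7-joint arm with a two-finger parallel gripper is mounted at the origin on a cart in front of the work surface, level with it; the furniture and walls round the work are solid. World frame = base frame: x ahead of the robot, y to its left, z up, the work surface at z = 0. Lengths are in m, angles in rad, forces in N, time in s.
With the tool pointing down it reaches from about 0.4 to 0.85 m from the base axis. Payload 10.4 kg.
Tool frame: the origin (TCP) lies between the finger pads; the fingertips stand 17 mm ahead of it and the grasp point (between the pads) lies 2 mm behind it; x points along the fingers, y is the direction in which the jaws open and shut, and the axes are right-handed (so a half turn about x gives the same grasp; the last joint's range is limited). The gripper opens to 87 mm and grips with 3 to 60 N. Pads are 19 mm wide; open, the fingers measure 117 mm over their backs; the gripper's body (75 mm by 190 mm) begins 51 mm behind the grasp point.
Start: joints at [1.228, 0.332, -0.065, 1.46, 0.022, 1.35, -0.088], TCP at [0.197, -0.593, 0.24] pointing down, gripper open.
Joint ranges: [-2.6, 2.6], [-0.5, 2.12], [-1.47, 1.34], [0.16, 2.42], [-1.27, 4.41], [0.06, 2.06], [-2.6, 2.6]. Speed limits (rad/s): [2.22, 2.22, 2.79, 2.79, 3.14, 3.14, 3.14].

INTERFACE

Orientations are given as a unit quaternion [x, y, z, w].
In Python, from bench import r, optics, close_job gives the robot as it stands.
- The arm moves only by the shell command python3 -m inch 'ROWS' [OPENING] [FORCE]. ROWS is JSON, a list of rows, each an object with "translation": the shift along the tool's x, y, z in cm, a list of three; "spin": the turn about the tool's x in degrees. In form: [{"translation": [tx, ty, tz], "spin": spin}, ...]. A call has 1 to 20 rows; each row shifts and turns the pose as measured when the row begins, along the tool's axes as they then stand; what a row does not reach is not made up. A row lasts 1/8 s, in which the tool goes at most 62.5 mm and 10.7 degrees, less where a joint would pass 70% of its speed; a pose out of reach is approached as far as the arm can. A call is refused whole if a number of a shift passes 6.25 or a number of a turn 10.7, either way. A call with a gripper value outside its range is refused whole. OPENING is the closure, from 0 (fully open) to 1 (shut), set as the call begins (- or left out, the last holds). The fingers move at their own pace and stop on an object; FORCE is the grip in N (left out, the last holds). Time passes only in rows, so rows that do not move let the fingers close. It gives the time, the measured TCP pose, the force and the opening at its end, in the units of the state.
- r.read_state(): the state, without advancing time (a new reading comes with each control period).
- optics.camera(name): name is "side" or "top"; returns the picture (480x640x3 uint8, red, green, blue); there is no depth.
- optics.camera_model(name): a dict with "camera_matrix" (3x3 intrinsics, pixels), "world_from_camera" (4x4, takes a point from camera to world coordinates). Camera axes: x right, y down, z forward; pixel columns grow to the right and rows downward; lengths in m; the calibration is good to about 2 mm. A picture is of the moment at which its call begins. camera_model takes no time and is no camera call.
- close_job(): hands the job in, once; it reports no verdict.
The state is a dict: "time": time; "joint_positions": joint angles; "joint_vel": joint speeds; "joint_torque": joint torques, N m; "ee_pos": TCP position; "eef_rot": TCP orientation; "ft_force": force on the tool from outside, world axes, zero at the start; "torque": the same for the moment, N m; "width": finger opening in m.
Only numpy, scipy, OpenCV 4.12 (cv2) and the standard library are available. Lean on these libraries where they do the work, as an engineer would, in place of code of your own. Each camera call takes 0.05 s, during which the arm holds its last target.

TASK

The bench meter reads too high with nothing connected. Slide the dust cover over its zero screw fully open, turn the slotted screw with the flat screwdriver from the wooden block until the pointer stands on the long zero mark at the left end of the scale, within half a scale division, and put the screwdriver back upright in the middle hole of the block. Leave the cover open, so that the zero can be checked again later, and do not disturb the other things on the bench.

Things in the scene. Friction and masses are not known exactly. Their poses are not given: they have to be found in the camera images.
- meter: the bench meter, a black case 170 x 130 x 50 mm that lies flat with its dial upwards and does not move. Origin at z = 0 under the case, which reaches from 80 mm in front of it (-x) to 90 mm behind it (+x) and 65 mm to each side; x points from the zero screw to the scale, y to the left, z up. The front panel is at z = 50 mm, two binding posts 16 mm high stand at the far edge (x = 81, y = +-30 mm), guide rails of the cover reach z = 63 mm at x = -45 +-20 mm, y = -25 to 63 mm
- cover (a joint): the sliding dust cover over the zero screw: 0 = shut (as found), 0.044 m = fully open at its stop; it slides to the meter's +y with about 1.2 N of friction and stays where it is left. A grey plate 33 x 34 mm with a ribbed upright ridge on it
- cover_ridge (a point): centre (half-way up) of the cover's ridge, which is 9 mm thick along the meter's y, 24 mm long along its x and 14 mm high (7 mm above and below this point); the flat plate under it is 3 mm thick, and nothing else reaches above the foot of the ridge but the rails' edges, 2.5 mm
- zero_screw (a joint): angle of the zero screw, rad, clockwise seen from above positive; 0 = pointer on zero. It starts between 0.75 and 1.4, turns either way between stops at -0.9 and 1.7, stays where it is left, and takes about 0.04 N m to turn. The pointer moves 0.3 rad the same way for each rad of screw
- slot (a point): centre of the mouth of the screw's slot, flush with the top of the screw head. z up, x along the slot (it turns with the screw). The slotted steel head is 16 mm across and sits inside a fixed collar of 17 mm bore and 25 mm outside diameter whose top is 0.3 mm above the head; the slot runs right across the head, 3.6 mm wide and 4.2 mm deep, its lips bevelled to 5.2 mm at the mouth. The slot is 45 mm in front of the meter's origin (-x) and 55.7 mm above the table
- pointer (a joint): angle of the pointer from the zero mark, rad, clockwise seen from above (towards higher readings) positive. One scale division is 0.1 rad; the scale has 14 divisions, its zero is the long mark at the left (+y) end
- pointer_tip (a point): tip of the thin black pointer under the clear window, 74 mm from its pivot, which lies at x = -20, y = 0 mm on the meter
- zero_mark (a point): the place above the long zero mark where the pointer tip stands when the meter reads zero; z = 45.5 mm
- tool_block: a fixed wooden block 56 x 96 x 72 mm with three holes in a row along its y: a large one in the middle and two 9 mm ones 31 mm to each side. Origin under its centre at z = 0
- block_hole (a point): centre of the mouth of the block's middle hole, 17 mm across and right through, with a 2 mm chamfer; 72 mm above the table
- driver_grip (a point): centre of the screwdriver's handle, 100 mm above its blade tip; the loose driver (0.09 kg) stands upright in the block's middle hole, blade down, resting on its guard. The dark handle is a flattened bar 28 mm wide along x and 18 mm thick along y, with flat sides, 31 mm of it above and 34 mm below this point; the round guard under it, 27 mm across, is 4 mm thick and its underside is 62 mm above the tip. z up along the driver, x along the width of the blade
- driver_tip (a point): middle of the driver's blade tip, same axes. The blade is 13 mm wide along x (12 mm at the very tip) and 1.6 mm thick along y at the tip, 1.8 to 2.1 mm where it fills the slot; its shaft is 8 mm thick. With the driver standing in the block the tip is 10 mm above the table
- petri_red: small clear dish with red pieces, 55 mm across, 15 mm high, a bystander; origin under its centre
- petri_brown: small clear dish with brown pieces, 55 mm across, 17 mm high, a bystander; origin under its centre
- marker: blue marker pen lying on the bench, 13 x 132 x 15 mm, long along its y, a bystander; origin under its centre
Things that resemble listed ones, but are neither listed nor needed, are in the scene too. What is shaped like the part that bears driver_grip but pink is not meant. There is more than one size of the meter; the job needs the smaller.

How it is judged:
On the way, in this order (a step that is already met when the one before it is completed fails the run):
1. the dust cover is slid open (value of joint cover above 0.036 m), for 0.2 s.
2. the blade is seated in the slot and the pointer stands on zero (z of driver_tip in the frame of slot below -0.002 m and horizontal distance between driver_tip and slot below 0.005 m and value of joint pointer between -0.05 and 0.05 rad), for 0.2 s.
At the end, for the whole second after the job is handed in: The pointer stands within half a division (0.05 rad) of the zero mark, the cover is open (at least 36 of its 44 mm), and the driver stands upright (within 0.1 rad) in the block's middle hole, fully down on its guard (tip within 4 mm of its resting height and 8 mm of the hole's axis), released (value of joint pointer between -0.05 and 0.05 rad and value of joint cover above 0.036 m and horizontal distance between driver_tip and block_hole below 0.008 m and height (world z) of driver_tip below 0.014 m and angle between driver_tip's own z axis and vertical below 0.1 rad); the robot touches nothing.
It fails at once if the screw is turned with the fingers (contact force between the fingers and zero_screw above 1 N).
It fails at once if a dish or the marker is knocked out of place (distance of any of petri_red, petri_brown, marker from where it was at the start of the episode above 0.03 m).
It also fails if it takes over 61 s, if anything falls off the work surface, if the arm or the gripper's body presses on something with over 40 N, if the wrist force passes 120 N, or if a joint passes its speed limit or range.

## Working session

There is one attempt and no reset: what is moved stays moved. The work goes in short steps, Python scripts to look and compute and a shell command to move; the robot and the scene stay as the last step left them, time stands still between calls to the robot, and variables do not carry over. Pictures are saved under pics/ and viewed, and the job is handed in when it is done.

```bash
ls; mkdir -p pics
python3 - <<'E'
from bench import r, optics
import cv2,numpy as np
for n in ("side","top"):
    im=optics.camera(n); cv2.imwrite(f"pics/{n}0.png",im[:,:,::-1])
    m=optics.camera_model(n); print(n,np.round(m["camera_matrix"],1).tolist(),np.round(m["world_from_camera"],3).tolist())
s=r.read_state(); print(s)
E
```

```text
pics
side [[437.8, 0.0, 320.6], [0.0, 437.8, 236.0], [0.0, 0.0, 1.0]] [[0.947, -0.224, 0.229, 0.294], [-0.32, -0.633, 0.705, -0.555], [-0.013, -0.741, -0.672, 0.81], [0.0, 0.0, 0.0, 1.0]]
top [[594.5, 0.0, 320.8], [0.0, 594.5, 246.6], [0.0, 0.0, 1.0]] [[-0.023, -0.991, 0.129, 0.283], [-1.0, 0.025, 0.009, 0.193], [-0.012, -0.129, -0.992, 1.857], [0.0, 0.0, 0.0, 1.0]]
{'time': 0.1, 'joint_positions': array([ 1.22842787,  0.33281698, -0.06469071,  1.46086314,  0.02159193,
        1.34992287, -0.0884734 ]), 'joint_vel': array([-0.00070447, -0.00160643, -0.00015613, -0.00234808,  0.00103105,
       -0.00041085,  0.00098327]), 'joint_torque': array([ 8.98135113e-04, -6.24546504e+01,  2.43934774e-02, -3.90718603e+01,
       -6.14159019e-02,  3.65299650e-02,  5.85322255e-05]), 'ee_pos': array([ 0.19635493, -0.59300041,  0.23882551]), 'eef_rot': array([-0.69799259, -0.11304205,  0.69817941, -0.11213094]), 'ft_force': array([-0.39050096,  0.91569271, -0.41070907]), 'torque': array([-0.04125042,  0.02838055, -0.00063882]), 'width': 0.0871119909529433}
```

View pics/side0.png

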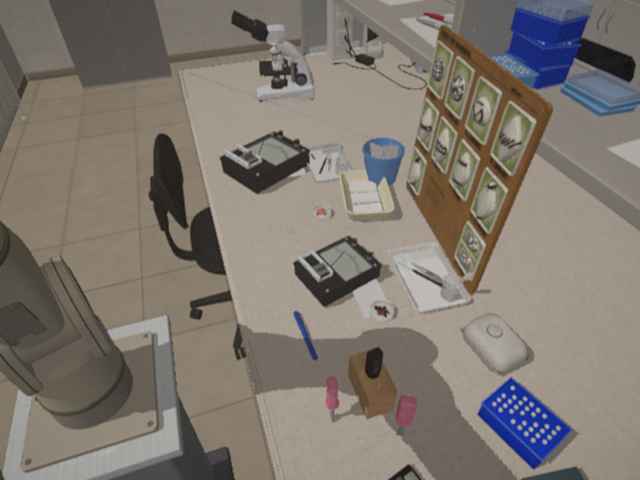

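View pics/top0.png

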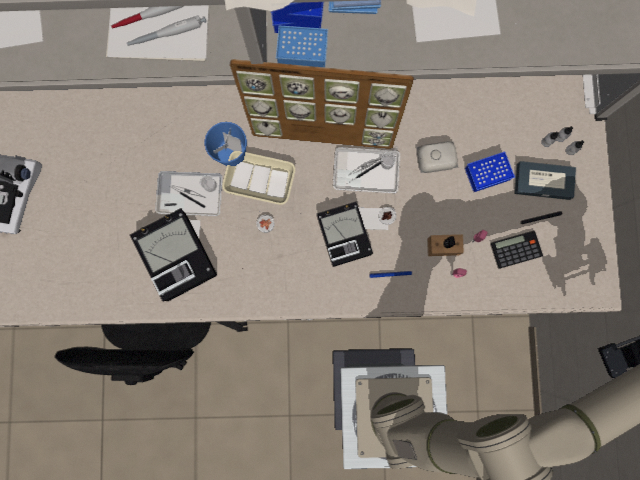

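The smaller meter is the one at top (343,235) / side (338,270); the larger one is at top (172,255). The dark driver stands in the block at top (446,244). The two pink ones are at top (480,236) and (460,272). I'll confirm this in enlarged crops.

Run:
```python
import cv2,numpy as np
t=cv2.imread("pics/top0.png"); s=cv2.imread("pics/side0.png")
cv2.imwrite("pics/c1.png",cv2.resize(t[185:295,300:500],None,fx=4,fy=4,interpolation=cv2.INTER_CUBIC))
cv2.imwrite("pics/c2.png",cv2.resize(s[225:315,280:400],None,fx=6,fy=6,interpolation=cv2.INTER_CUBIC))
cv2.imwrite("pics/c3.png",cv2.resize(s[335:445,300:440],None,fx=5,fy=5,interpolation=cv2.INTER_CUBIC))
```

```text
(no output)
```

View pics/c1.png

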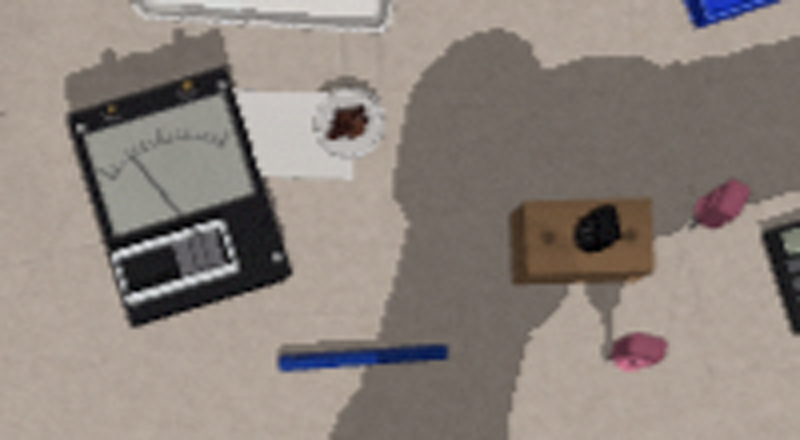

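View pics/c2.png

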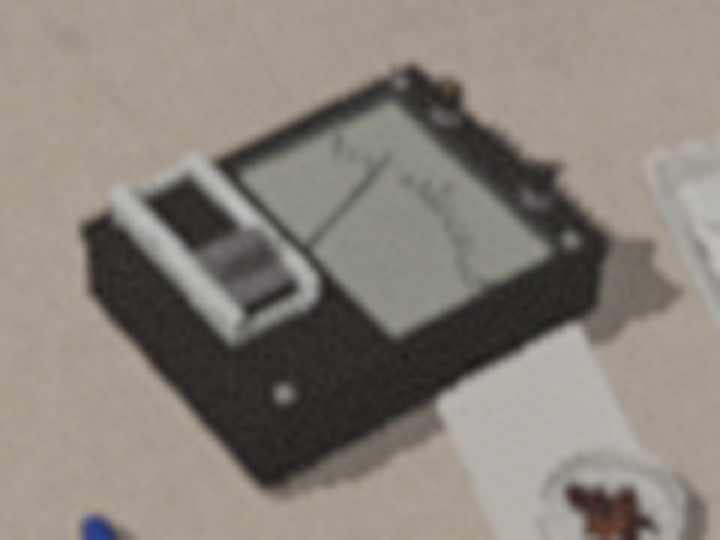

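View pics/c3.png

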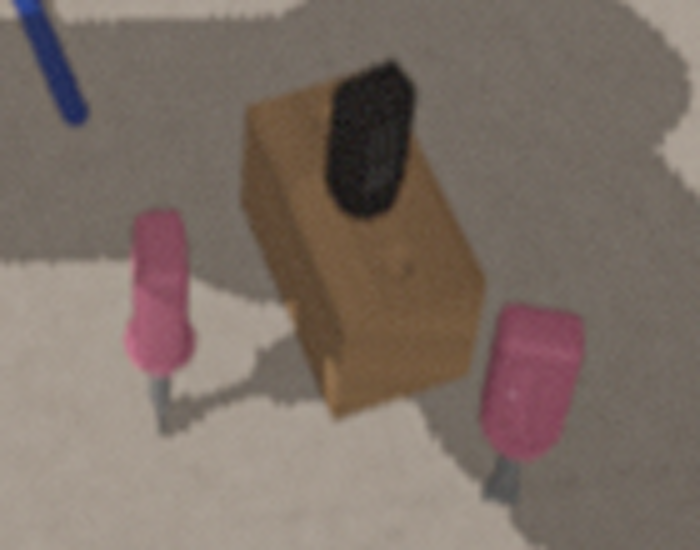

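```bash
cat > h.py <<'E'
import numpy as np,cv2
from bench import optics
from scipy.optimize import least_squares
from scipy.spatial.transform import Rotation as R
M={n:optics.camera_model(n) for n in("side","top")}
def proj(n,P):
    m=M[n];T=np.linalg.inv(m["world_from_camera"]);P=np.atleast_2d(P)
    c=P@T[:3,:3].T+T[:3,3];u=c@np.array(m["camera_matrix"]).T
    return u[:,:2]/u[:,2:]
def at(n,uv,z):
    m=M[n];W=np.array(m["world_from_camera"]);d=W[:3,:3]@np.linalg.solve(m["camera_matrix"],[uv[0],uv[1],1])
    return W[:3,3]+d*(z-W[2,3])/d[2]
def pose(p,L):
    c,s=np.cos(p[2]),np.sin(p[2]);L=np.atleast_2d(L)
    return np.c_[p[0]+c*L[:,0]-s*L[:,1],p[1]+s*L[:,0]+c*L[:,1],L[:,2]]
def fit(obs,p0,loss="linear"):
    # obs: list (cam,uv,local)
    f=lambda p:np.concatenate([(proj(n,pose(p,l))[0]-uv) for n,uv,l in obs])
    s=least_squares(f,p0);return s.x,f(s.x).reshape(-1,2)
E
python3 - <<'E'
from h import *
np.set_printoptions(precision=4,suppress=True)
t=lambda x,y:np.array([300+(x-1.5)/4,185+(y-1.5)/4]); s=lambda x,y:np.array([280+(x-2.5)/6,225+(y-2.5)/6])
a,b=-.08,.09;w=.065;h=.05
ot=[("top",t(68,115),(b,w,h)),("top",t(222,70),(b,-w,h)),("top",t(292,272),(a,-w,h)),("top",t(133,325),(a,w,h))]
os=[("side",s(85,232),(a,w,h)),("side",s(405,68),(b,w,h)),("side",s(605,245),(b,-w,h)),("side",s(92,292),(a,w,0)),("side",s(265,487),(a,-w,0)),("side",s(598,310),(b,-w,0))]
c=at("top",(343,235),.05);print(c)
for o in(ot,os,ot+os):
    p,res=fit(o,[c[0],c[1],.25]);print(p);print(res.round(2).tolist())
s3=lambda x,y:np.array([300+(x-2)/5,335+(y-2)/5])
# driver/block/pinks
print("block",[at("top",t(*q),.072) for q in((525,205),(652,199),(652,277),(525,282))])
print("driver top t",at("top",t(598,225),.141),"s",at("side",s3(400,75),.141))
for q in((150,425),(500,500)): print("pink tip",at("side",s3(*q),0))
print("pink tops",at("side",s3(160,220),.131),at("side",s3(540,315),.131),"top",at("top",t(645,350),.12),at("top",t(725,200),.12))
print("marker",at("top",t(280,362),.01),at("top",t(447,352),.01),"petri",at("top",t(348,122),.01))
E
```

```text
[0.552  0.1408 0.05  ]
[0.5523 0.1353 0.2837]
[[-0.84, 0.36], [0.72, -0.99], [0.44, 0.5], [-0.31, 0.1]]
[0.5555 0.1389 0.277 ]
[[-0.95, -2.33], [1.36, -2.0], [0.68, -2.16], [-1.0, 1.65], [-0.29, 2.76], [0.25, 1.04]]
[0.5543 0.1372 0.2795]
[[-1.37, -0.39], [0.23, -1.56], [-0.28, -0.02], [-1.08, -0.6], [-1.23, -1.68], [1.08, -1.52], [0.52, -1.66], [-1.28, 2.3], [-0.42, 3.45], [0.09, 1.54]]
block [array([ 0.5393, -0.1244,  0.072 ]), array([ 0.5415, -0.2205,  0.072 ]), array([ 0.4821, -0.2173,  0.072 ]), array([ 0.4807, -0.1216,  0.072 ])]
driver top t [ 0.5134 -0.1643  0.141 ] s [ 0.5251 -0.1708  0.141 ]
pink tip [ 0.4216 -0.1985  0.    ]
pink tip [ 0.5335 -0.2667  0.    ]
pink tops [ 0.428  -0.1904  0.131 ] [ 0.534  -0.2632  0.131 ] top [ 0.4233 -0.1982  0.12  ] [ 0.5325 -0.2629  0.12  ]
marker [0.4298 0.0605 0.01  ] [ 0.4344 -0.0695  0.01  ] petri [0.6178 0.0005 0.01  ]
```

```bash
cat >> h.py <<'E'
def rect(x0,x1,y0,y1,z):return np.array([(x0,y0,z),(x1,y0,z),(x1,y1,z),(x0,y1,z)])
def meter_polys(p,cov=0,pt=None):
    L=[(rect(-.08,.09,-.065,.065,.05),(0,255,0)),(rect(-.08,.09,-.065,.065,0),(255,255,0)),(rect(-.065,-.025,-.025,.063,.063),(0,0,255))]
    for dy in(.03,-.03):L.append((np.array([(.081,dy,.05),(.081,dy,.066)]),(0,255,255)))
    if pt is not None:L.append((np.array([(-.02,0,.0455),(-.02+.074*np.cos(pt),.074*np.sin(pt),.0455)]),(255,0,255)))
    return [(pose(p,l),c) for l,c in L]
def overlay(im,n,polys,box,k,out):
    x0,y0,x1,y1=box;v=cv2.resize(im[y0:y1,x0:x1],None,fx=k,fy=k,interpolation=cv2.INTER_CUBIC)
    for P,c in polys:
        q=((proj(n,P)-[x0,y0]+.5)*k-.5)
        cv2.polylines(v,[np.round(q*16).astype(np.int32)],len(q)>2,c,1,cv2.LINE_AA,4)
    cv2.imwrite(out,v)
E
python3 - <<'E'
from h import *
p=[.5523,.1353,.2837]
overlay(cv2.imread("pics/top0.png"),"top",meter_polys(p),(305,190,385,280),7,"pics/o1.png")
overlay(cv2.imread("pics/side0.png"),"side",meter_polys(p),(285,225,395,315),7,"pics/o2.png")
E
```

```text
(no output)
```

View pics/o1.png

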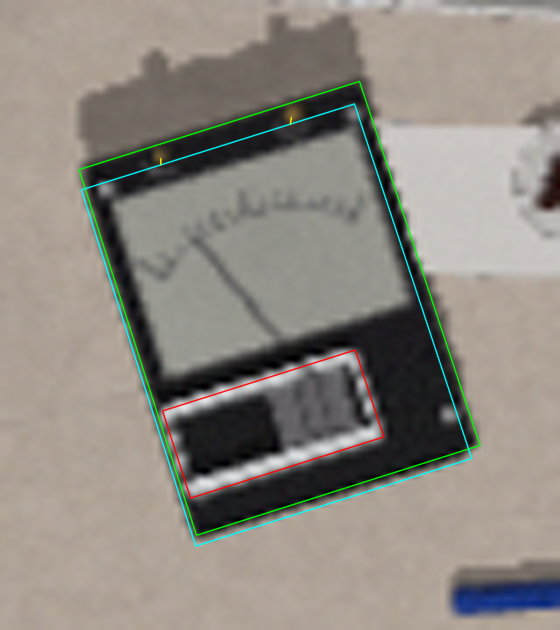

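View pics/o2.png

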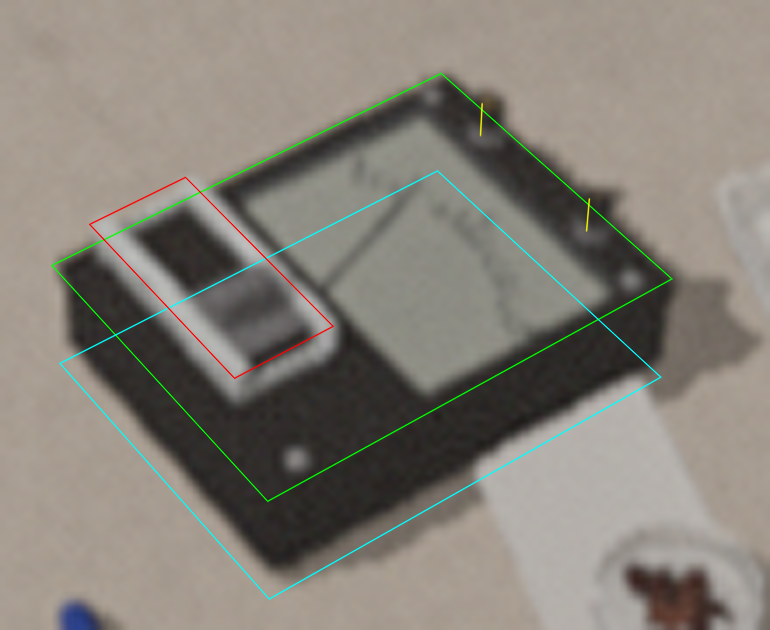

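```bash
cat >> h.py <<'E'
def info():
    from bench import r
    s=r.read_state();A=R.from_quat(s["eef_rot"]).as_matrix();p=np.array(s["ee_pos"])
    return s,p,A
def go(target,jaw=None):
    """print tool-frame delta in cm to target TCP, and spin (deg) to bring tool y (mod 180) to world yaw jaw"""
    s,p,A=info();d=A.T@(np.array(target)-p)*100
    y=np.arctan2(A[1,1],A[0,1])
    print("t",round(s["time"],2),"pos",p.round(4),"x",A[:,0].round(4),"yaw_y",np.degrees(y).round(2),"F",np.round(s["ft_force"],2),"w",round(s["width"],4))
    print("delta cm",d.round(2))
    if jaw is not None:
        e=-np.degrees(jaw-y);print("spin",((e+90)%180-90).round(2),"j7",s["joint_positions"][6].round(3))
E
python3 - <<'E'
from h import *
p=[.5523,.1353,.2837]
r=pose(p,[(-.045,0,.0675)])[0];print(r)
go([r[0],r[1],.2],p[2]+np.pi/2)
# ridge candidates in images
for dy in(-.01,0,.01): print(dy,proj("top",pose(p,[(-.045,dy,.0745)])),proj("side",pose(p,[(-.045,dy,.0745)])))
E
```

```text
[0.50909881 0.12270407 0.0675    ]
t 0.1 pos [ 0.1964 -0.593   0.2388] x [-5.0e-04  1.2e-03 -1.0e+00] yaw_y -71.68 F [-0.39  0.92 -0.41] w 0.0871
delta cm [  3.96 -58.1  -52.19]
spin 2.07 j7 -0.088
-0.01 [[352.74485964 246.69819129]] [[321.32933363 267.54461846]]
0 [[349.59498537 247.69540627]] [[318.86978169 265.01836005]]
0.01 [[346.44415946 248.69292253]] [[316.43956409 262.52223156]]
```

```bash
python3 -m inch '[{"translation":[0,-2,-5],"spin":0},{"translation":[0,-2,-5],"spin":0},{"translation":[0,-2,-5],"spin":0},{"translation":[0,-2,-5],"spin":0},{"translation":[0,-2,-5],"spin":0},{"translation":[0,-2,-5],"spin":0},{"translation":[0,-2,-5],"spin":0},{"translation":[0,-2,-5],"spin":0},{"translation":[0,-5,-1.5],"spin":0},{"translation":[0,-5,-1.5],"spin":0},{"translation":[0,-5,-1.5],"spin":0},{"translation":[0,-5,-1.5],"spin":0},{"translation":[0,-5,-1.5],"spin":0},{"translation":[0,-5,-1.5],"spin":0},{"translation":[0,-5,-1.5],"spin":0},{"translation":[0,-5,-1.5],"spin":0}]' 0.5 30
python3 - <<'E'
from h import *
p=[.5523,.1353,.2837]
r=pose(p,[(-.045,0,.0675)])[0];go([r[0],r[1],.13],p[2]+np.pi/2)
E
```

```text
time: 2.1
ee_pos: [0.522, 0.1204, 0.2337]
eef_rot: [-0.696, -0.112, 0.702, -0.107]
ft_force: [1.8, -0.4, 0.1]
width: 0.0435
t 2.1 pos [0.522  0.1204 0.2337] x [-0.0097  0.0052 -0.9999] yaw_y -72.23 F [ 1.78 -0.44  0.14] w 0.0435
delta cm [10.38 -0.53  1.08]
spin 1.51 j7 -1.652
```

```bash
python3 -m inch '[{"translation":[5,-0.3,0.6],"spin":1.5},{"translation":[5,-0.3,0.5],"spin":0},{"translation":[0,0,0],"spin":0}]'
python3 - <<'E'
from h import *
p=[.5523,.1353,.2837]
r=pose(p,[(-.045,0,.0675)])[0];go([r[0],r[1],.0815],p[2]+np.pi/2)
for n,b,k in(("side",(270,200,400,320),6),("top",(300,180,390,290),6)):
    im=optics.camera(n)[:,:,::-1].copy();overlay(im,n,[],b,k,f"pics/a_{n}.png")
E
```

```text
time: 2.48
ee_pos: [0.5074, 0.1294, 0.132]
eef_rot: [-0.697, -0.106, 0.702, -0.1]
ft_force: [-0.1, -0.3, 0.2]
width: 0.0434
t 2.48 pos [0.5074 0.1294 0.132 ] x [-0.0092  0.0073 -0.9999] yaw_y -73.28 F [-0.12 -0.34  0.22] w 0.0434
delta cm [ 5.04  0.74 -0.  ]
spin 0.46 j7 -1.732
```

View pics/a_side.png

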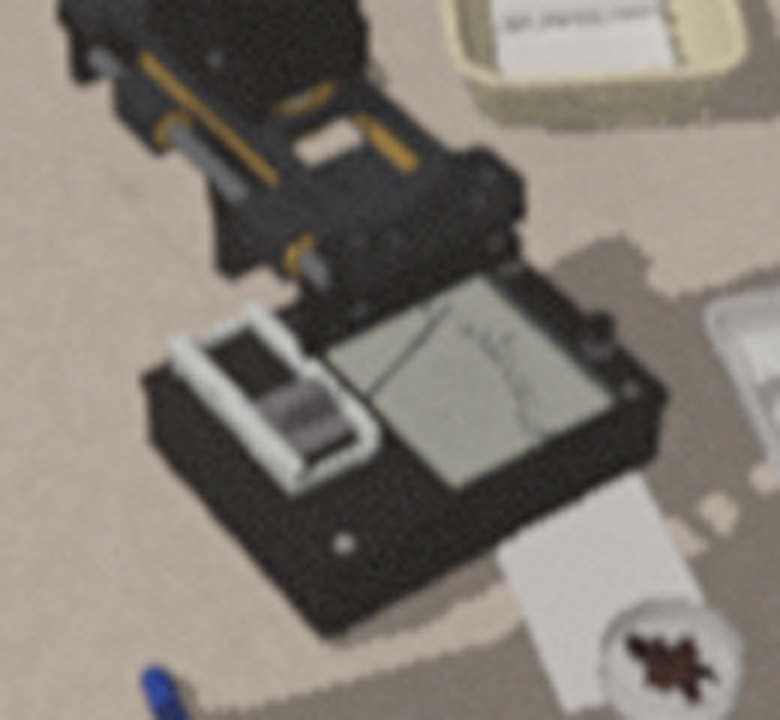

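Run:
```python
from h import *
s,p,A=info()
for d in(-.022,.022):
    q=p+A[:,0]*.017+A[:,1]*d
    for n,o in(("side",(270,200)),("top",(300,180))): print(n,(proj(n,q)-o)*6)
```

```text
side [[255.78527672 262.6518994 ]]
top [[243.74930714 406.16674613]]
side [[322.46890645 328.43227773]]
top [[328.78586902 378.7162476 ]]
```

View pics/a_top.png

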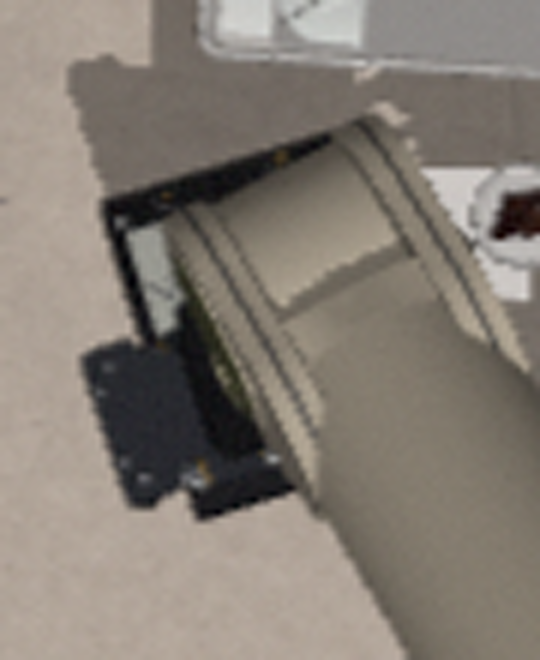

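```bash
python3 -m inch '[{"translation":[1.5,0.74,0],"spin":0.4},{"translation":[1.5,0,0],"spin":0},{"translation":[1,0,0],"spin":0},{"translation":[0.5,0,0],"spin":0},{"translation":[0,0,0],"spin":0}]'
python3 - <<'E'
from h import *
p=[.5523,.1353,.2837]
r=pose(p,[(-.045,0,.0675)])[0];go([r[0],r[1],.0815],p[2]+np.pi/2)
n="side";im=optics.camera(n)[:,:,::-1].copy();overlay(im,n,[],(270,200,400,320),6,f"pics/b_{n}.png")
E
```

```text
time: 3.2
ee_pos: [0.5157, 0.1216, 0.0916]
eef_rot: [0.702, 0.102, -0.699, 0.096]
ft_force: [0.2, 0.4, 0.2]
width: 0.0437
t 3.2 pos [0.5157 0.1216 0.0916] x [ 0.0032  0.0089 -1.    ] yaw_y -73.93 F [0.21 0.38 0.23] w 0.0437
delta cm [ 1.01 -0.28  0.61]
spin -0.19 j7 -1.754
```

View pics/b_side.png

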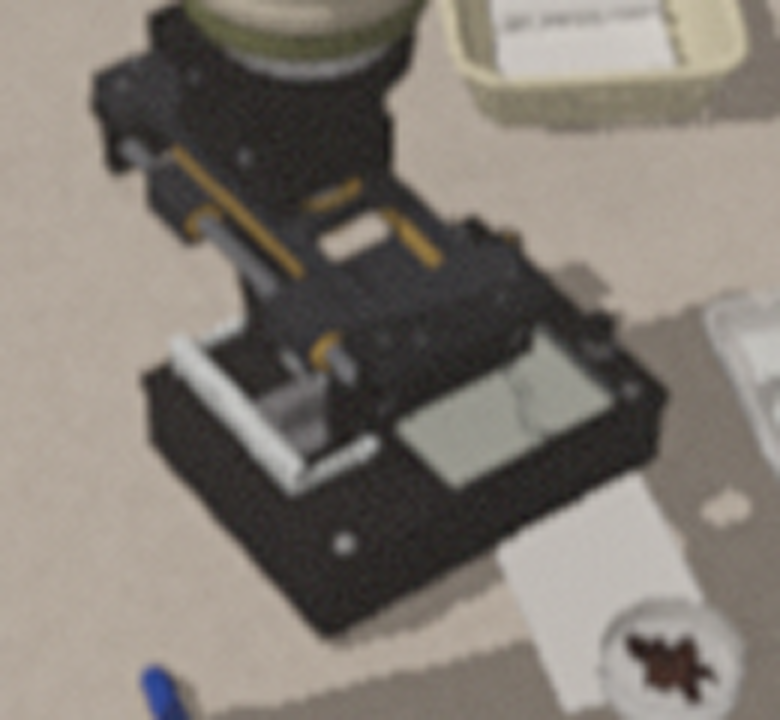

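```bash
python3 -m inch '[{"translation":[0,-0.25,0.6],"spin":0},{"translation":[0,0,0],"spin":0},{"translation":[0.5,0,0],"spin":0},{"translation":[0,0,0],"spin":0}]'
python3 - <<'E'
from h import *
p=[.5523,.1353,.2837]
r=pose(p,[(-.045,0,.0675)])[0];go([r[0],r[1],.0815],p[2]+np.pi/2)
E
```

```text
time: 3.75
ee_pos: [0.5093, 0.1228, 0.0874]
eef_rot: [0.702, 0.102, -0.698, 0.096]
ft_force: [-0.2, -0.5, -1.1]
width: 0.0435
t 3.75 pos [0.5093 0.1228 0.0874] x [ 0.005   0.009  -0.9999] yaw_y -73.91 F [-0.17 -0.54 -1.1 ] w 0.0435
delta cm [0.59 0.01 0.03]
spin -0.16 j7 -1.76
```

Now lower the last 6 mm and grip the ridge.

```bash
python3 -m inch '[{"translation":[0.5,0,0],"spin":0},{"translation":[0.1,0,0],"spin":0},{"translation":[0,0,0],"spin":0}]'
python3 -m inch '[{"translation":[0,0,0],"spin":0},{"translation":[0,0,0],"spin":0},{"translation":[0,0,0],"spin":0},{"translation":[0,0,0],"spin":0},{"translation":[0,0,0],"spin":0}]' 1 10
python3 - <<'E'
from h import *
p=[.5523,.1353,.2837]
r=pose(p,[(-.045,0,.0675)])[0];go([r[0],r[1],.0815],p[2]+np.pi/2)
n="side";im=optics.camera(n)[:,:,::-1].copy();overlay(im,n,[],(270,200,400,320),6,f"pics/c_{n}.png")
E
```

```text
time: 4.12
ee_pos: [0.5094, 0.1228, 0.0808]
eef_rot: [0.702, 0.102, -0.698, 0.096]
ft_force: [-0.1, -0.1, -0.6]
width: 0.0437
time: 4.75
ee_pos: [0.5095, 0.1229, 0.081]
eef_rot: [0.702, 0.102, -0.698, 0.096]
ft_force: [0.0, 0.1, -1.3]
width: 0.0089
t 4.75 pos [0.5095 0.1229 0.081 ] x [ 0.0052  0.0091 -0.9999] yaw_y -73.92 F [ 0.01  0.05 -1.31] w 0.0089
delta cm [-0.05  0.    0.05]
spin -0.17 j7 -1.765
```

View pics/c_side.png

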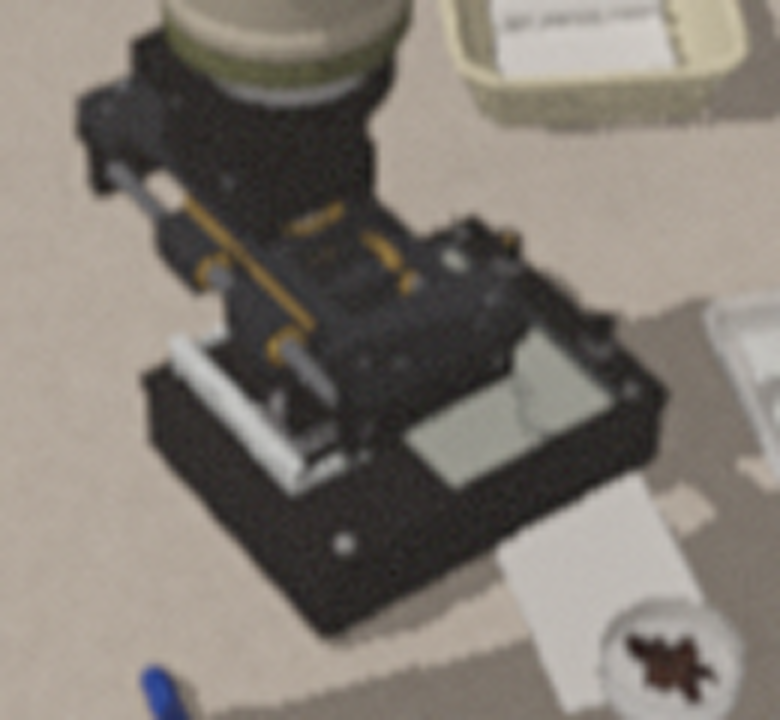

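```bash
python3 -m inch '[{"translation":[0,-0.6,0],"spin":0},{"translation":[0,-0.8,0],"spin":0},{"translation":[0,-0.8,0],"spin":0},{"translation":[0,-0.8,0],"spin":0},{"translation":[0,-0.8,0],"spin":0},{"translation":[0,-0.4,0],"spin":0},{"translation":[0,0,0],"spin":0}]'
python3 - <<'E'
from h import *
p=[.5523,.1353,.2837]
r=pose(p,[(-.045,0.044,.0675)])[0];go([r[0],r[1],.081],p[2]+np.pi/2)
E
```

```text
time: 5.68
ee_pos: [0.4977, 0.1649, 0.081]
eef_rot: [0.703, 0.101, -0.698, 0.097]
ft_force: [2.3, -2.6, -2.4]
width: 0.0089
t 5.67 pos [0.4977 0.1649 0.081 ] x [ 0.0062  0.0071 -1.    ] yaw_y -73.94 F [ 2.27 -2.62 -2.42] w 0.0089
delta cm [ 0.   -0.03  0.09]
spin -0.2 j7 -1.859
```

```bash
python3 -m inch '[{"translation":[0,-0.15,0],"spin":0},{"translation":[0,-0.1,0],"spin":0}]'
python3 -m inch '[{"translation":[0,0,0],"spin":0},{"translation":[0,0,0],"spin":0},{"translation":[0,0,0],"spin":0},{"translation":[-4,0,0],"spin":0},{"translation":[-6,0,0],"spin":0},{"translation":[-4,2,2],"spin":0},{"translation":[-2,4,5],"spin":0},{"translation":[0,5,5],"spin":0},{"translation":[0,5,3],"spin":0},{"translation":[0,5,0],"spin":0},{"translation":[0,0,0],"spin":0}]' 0.5
python3 - <<'E'
from h import *
go([.51,-.17,.25],0)
for n in("side","top"):
    im=optics.camera(n)[:,:,::-1].copy();cv2.imwrite(f"pics/d_{n}.png",im)
overlay(cv2.imread("pics/d_side.png"),"side",[],(280,220,400,320),6,"pics/d1.png")
overlay(cv2.imread("pics/d_top.png"),"top",[],(300,190,390,280),6,"pics/d2.png")
E
```

```text
time: 5.92
ee_pos: [0.4977, 0.165, 0.081]
eef_rot: [0.703, 0.099, -0.698, 0.097]
ft_force: [2.5, -4.4, -1.5]
width: 0.0089
time: 7.3
ee_pos: [0.4127, -0.0729, 0.2439]
eef_rot: [0.703, 0.102, -0.697, 0.098]
ft_force: [0.5, 1.6, -0.3]
width: 0.0432
t 7.3 pos [ 0.4127 -0.0729  0.2439] x [ 0.0087  0.0068 -0.9999] yaw_y -73.72 F [ 0.52  1.63 -0.27] w 0.0432
delta cm [-0.59 12.05 -6.63]
spin -73.72 j7 -1.164
```

View pics/d1.png

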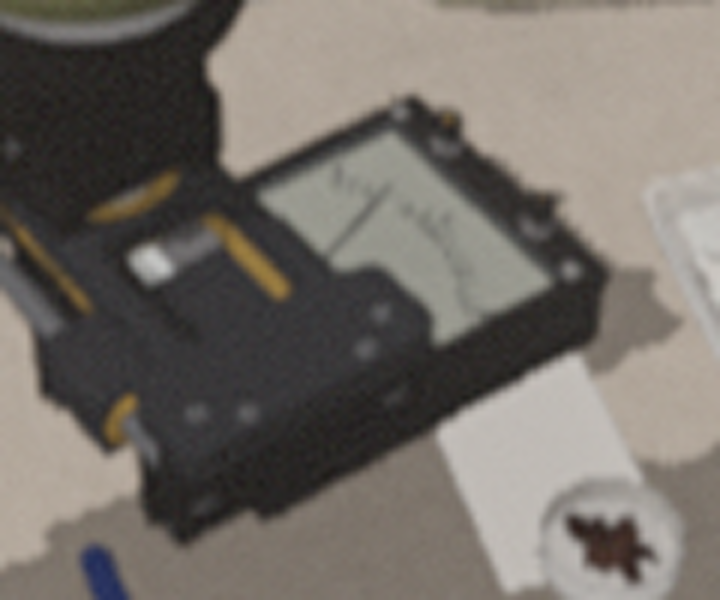

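View pics/d2.png

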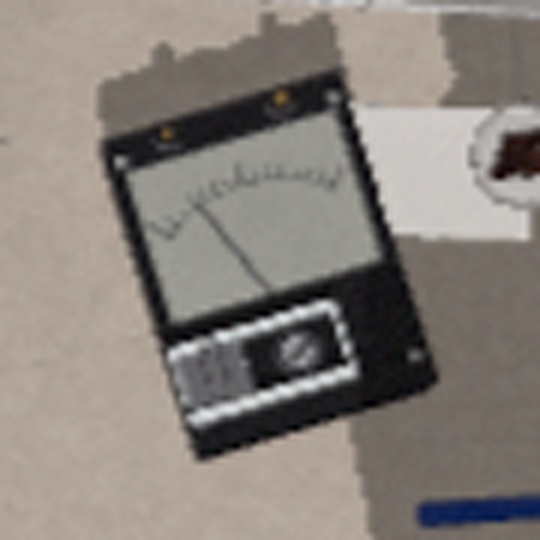

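Run:
```python
from h import *
overlay(cv2.imread("pics/d_side.png"),"side",[],(340,330,420,420),7,"pics/d3.png")
overlay(cv2.imread("pics/top0.png"),"top",[],(410,215,500,285),8,"pics/d4.png")
overlay(cv2.imread("pics/d_top.png"),"top",[],(410,215,500,285),8,"pics/d5.png")
```

```text
(no output)
```

View pics/d3.png

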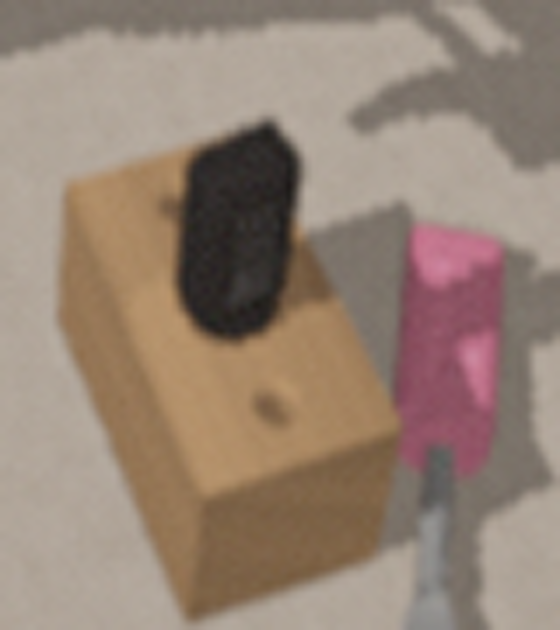

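View pics/d4.png

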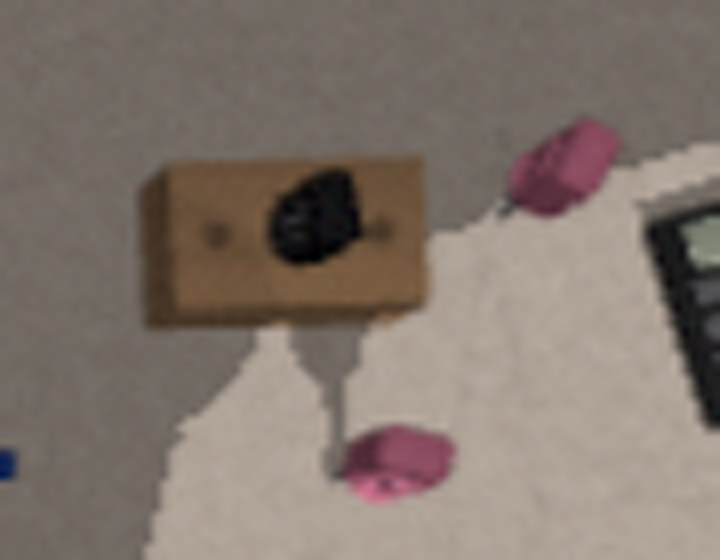

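View pics/d5.png

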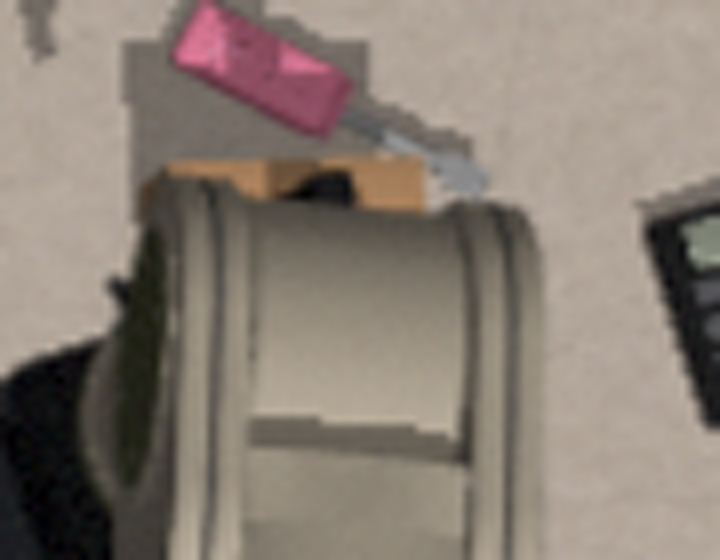

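```bash
cat > drv.py <<'E'
from h import *
from scipy.optimize import minimize
a=np.linspace(0,2*np.pi,24,endpoint=False)
G=np.r_[[(.0135*np.cos(t),.0135*np.sin(t),z) for t in a for z in(.072,.076)]]
H=np.array([(sx*x,sy*y,z) for sx in(1,-1) for sy in(1,-1) for x,y,z in((.014,.009,.080),(.014,.009,.137),(.010,.009,.141),(.014,.005,.141),(.014,.009,.076))])
def sil(n,p,S,box,k=8):
    x0,y0,x1,y1=box;m=np.zeros(((y1-y0)*k,(x1-x0)*k),np.uint8)
    for L in S:
        q=(proj(n,pose(p,L))-[x0,y0]+.5)*k
        cv2.fillConvexPoly(m,cv2.convexHull(np.round(q*16).astype(np.int32).reshape(-1,1,2)),255,cv2.LINE_AA,4)
    return cv2.resize(m,(x1-x0,y1-y0),interpolation=cv2.INTER_AREA)/255.
def dark(im,box,lo,hi):
    x0,y0,x1,y1=box;g=im[y0:y1,x0:x1].max(2).astype(float)
    return np.clip((hi-g)/(hi-lo),0,1)
E
python3 - <<'E'
from drv import *
V=[("top",cv2.imread("pics/top0.png"),(438,230,462,252)),("side",cv2.imread("pics/side0.png"),(360,342,388,382)),("side",cv2.imread("pics/d_side.png"),(360,342,388,382))]
D=[]
for n,im,b in V:
    g=im[b[1]:b[3],b[0]:b[2]].max(2);print(n,np.percentile(g,[1,10,30,50,80,95]))
    D.append(dark(im,b,40,85))
for use in([0],[1],[2],[0,1,2]):
    best=None
    for y0 in np.radians([-80,-50,-20,10,40,70]):
        f=lambda q:sum(((sil(V[i][0],(q[0],q[1],q[2]),[G,H],V[i][2])-D[i])**2).sum() for i in use)
        o=minimize(f,[.511,-.168,y0],method="Nelder-Mead",options=dict(initial_simplex=[[.511,-.168,y0],[.518,-.168,y0],[.511,-.160,y0],[.511,-.168,y0+.4]],xatol=1e-4,fatol=.01))
        if best is None or o.fun<best.fun:best=o
        print(use,np.round(o.x,4),np.degrees(o.x[2]).round(1)%180,round(o.fun,2))
E
```

```text
top [  8.27  19.   102.   110.   115.   120.  ]
side [ 27.19  32.    42.   104.   115.   118.  ]
side [ 38.  43.  54. 147. 178. 181.]
[0] [ 0.5157 -0.1729 -1.6122] 87.6 20.42
[0] [ 0.5156 -0.1722 -0.3835] 158.0 13.87
[0] [ 0.5157 -0.1723 -0.3913] 157.6 13.9
[0] [ 0.5152 -0.1724  0.5123] 29.4 9.8
[0] [ 0.5152 -0.1724  0.5076] 29.1 9.84
[0] [ 0.5158 -0.1729  1.5064] 86.3 20.38
[1] [ 0.5161 -0.1699 -1.6731] 84.1 59.72
[1] [ 0.5155 -0.171  -0.5464] 148.7 46.51
[1] [ 0.5157 -0.1708 -0.5488] 148.6 46.58
[1] [ 0.5158 -0.1704  0.6133] 35.1 45.35
[1] [ 0.5159 -0.1704  0.6114] 35.0 45.36
[1] [ 0.5161 -0.1699  1.4697] 84.2 59.7
[2] [ 0.5168 -0.1687 -1.7762] 78.2 81.21
[2] [ 0.5164 -0.1696 -0.5427] 148.9 93.84
[2] [ 0.5161 -0.1699 -0.51  ] 150.8 93.73
[2] [ 0.5166 -0.1693  0.7424] 42.5 74.84
[2] [ 0.5167 -0.1693  0.7407] 42.4 74.78
[2] [ 0.5168 -0.1687  1.3646] 78.2 81.24
[0, 1, 2] [ 0.516  -0.1701 -1.7439] 80.1 169.25
[0, 1, 2] [ 0.5153 -0.1712 -0.5213] 150.1 158.43
[0, 1, 2] [ 0.5152 -0.1713 -0.5287] 149.7 158.0
[0, 1, 2] [ 0.5157 -0.171   0.6767] 38.8 143.07
[0, 1, 2] [ 0.5157 -0.1711  0.6773] 38.8 143.03
[0, 1, 2] [ 0.516  -0.1701  1.4024] 80.3 169.26
```

Run:
```python
from drv import *
def hull(n,p,L):
    return L
p=(.5155,-.1715,.58)
def draw(src,n,b,k,out):
    P=[(pose(p,H[[0,5,15,10]]),(0,255,0))]
    im=cv2.imread(src);x0,y0,x1,y1=b
    v=cv2.resize(im[y0:y1,x0:x1],None,fx=k,fy=k,interpolation=cv2.INTER_CUBIC)
    bl=pose((.5109,-.171,0.02),np.r_[rect(-.028,.028,-.048,.048,.072)]);b0=bl*[1,1,0]
    for L,c in((pose(p,H),(0,255,0)),(pose(p,G),(0,255,255)),(bl,(255,0,0)),(b0,(255,0,255))):
        q=(proj(n,L)-[x0,y0]+.5)*k
        cv2.polylines(v,[cv2.convexHull(np.round(q).astype(np.int32).reshape(-1,1,2))],True,c,1)
    cv2.imwrite(out,v)
draw("pics/d_side.png","side",(340,330,420,420),6,"pics/e1.png")
draw("pics/top0.png","top",(420,215,480,275),8,"pics/e2.png")
a=cv2.imread("pics/e1.png");b=cv2.imread("pics/e2.png");b=cv2.resize(b,(300*540//300,540))[:, :];a=a[:540]
cv2.imwrite("pics/e.png",cv2.resize(np.hstack([a,b[:, :]]),None,fx=.78,fy=.78))
```

```text
(no output)
```

View pics/e.png

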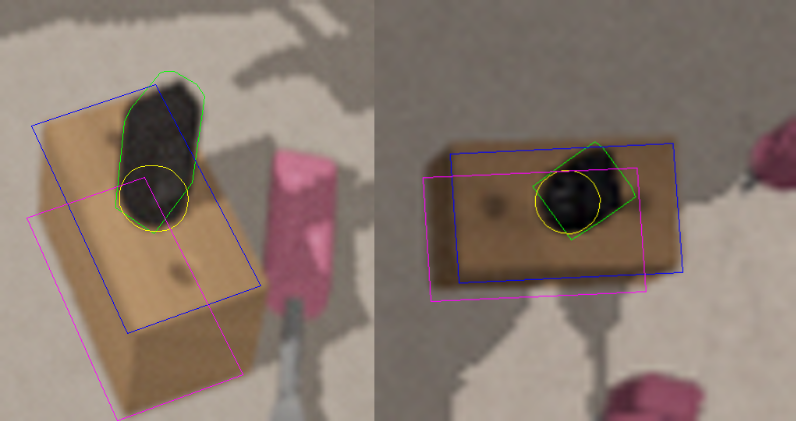

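Run:
```python
from drv import *
L=(0,.031,.072);Rr=(0,-.031,.072)
ot=[("top",(436.7,244),L),("top",(457.4,243.4),Rr)]; os=[("side",(363.4,359),L),("side",(378.4,387.6),Rr)]
for o in(ot,os,ot+os):
    p,res=fit([(n,np.array(u),l) for n,u,l in o],[.511,-.17,0]);print(p,res.round(2).tolist())
```

```text
[ 0.51423205 -0.17201087  0.00403043] [[0.08, -0.0], [-0.08, 0.0]]
[ 0.51235937 -0.17176285  0.04629693] [[0.13, 0.35], [-0.12, -0.32]]
[ 0.51290476 -0.17177698  0.03363996] [[0.04, 0.73], [-0.15, 0.14], [0.58, 0.21], [-0.04, -0.33]]
```

Run:
```python
from drv import *
for z in(.137,.141):
  q=[at("side",(340+x/7-.5,330+y/7-.5),z)[:2] for x,y in((195,155),(270,122),(298,160))]
  print(np.round(q,4),[ (np.linalg.norm(d).round(4),np.degrees(np.arctan2(d[1],d[0])).round(0)) for d in(q[1]-q[0],q[2]-q[1])])
  q=[at("top",(410+x/8-.5,215+y/8-.5),z)[:2] for x,y in((300,188),(350,170),(360,235))]
  print(np.round(q,4),[ (np.linalg.norm(d).round(4),np.degrees(np.arctan2(d[1],d[0])).round(0)) for d in(q[1]-q[0],q[2]-q[1])])
v=np.hstack([cv2.resize(cv2.imread("pics/d_side.png")[340:385,355:393],None,fx=11,fy=11,interpolation=cv2.INTER_CUBIC),cv2.resize(cv2.imread("pics/top0.png")[228:256,436:464],(495,495),interpolation=cv2.INTER_CUBIC)[:495]]).astype(float) if 0 else None
a=cv2.resize(cv2.imread("pics/d_side.png")[342:384,356,None] if 0 else cv2.imread("pics/d_side.png")[342:384,356:392],(360,420),interpolation=cv2.INTER_CUBIC)
b=cv2.resize(cv2.imread("pics/top0.png")[228:256,436:464],(420,420),interpolation=cv2.INTER_CUBIC)
v=np.hstack([a,b]).astype(float);v=255*np.clip((v-5)/75,0,1)**.7
cv2.imwrite("pics/f.png",v.astype(np.uint8))
```

```text
[[ 0.5043 -0.1652]
 [ 0.5262 -0.1625]
 [ 0.5282 -0.175 ]] [(np.float64(0.022), np.float64(7.0)), (np.float64(0.0127), np.float64(-81.0))]
[[ 0.5226 -0.1594]
 [ 0.5287 -0.1779]
 [ 0.5047 -0.1803]] [(np.float64(0.0195), np.float64(-72.0)), (np.float64(0.0241), np.float64(-174.0))]
[[ 0.503  -0.1675]
 [ 0.5248 -0.1648]
 [ 0.5268 -0.1773]] [(np.float64(0.0219), np.float64(7.0)), (np.float64(0.0126), np.float64(-81.0))]
[[ 0.522  -0.1586]
 [ 0.5281 -0.1771]
 [ 0.5042 -0.1795]] [(np.float64(0.0195), np.float64(-72.0)), (np.float64(0.024), np.float64(-174.0))]
```

View pics/f.png

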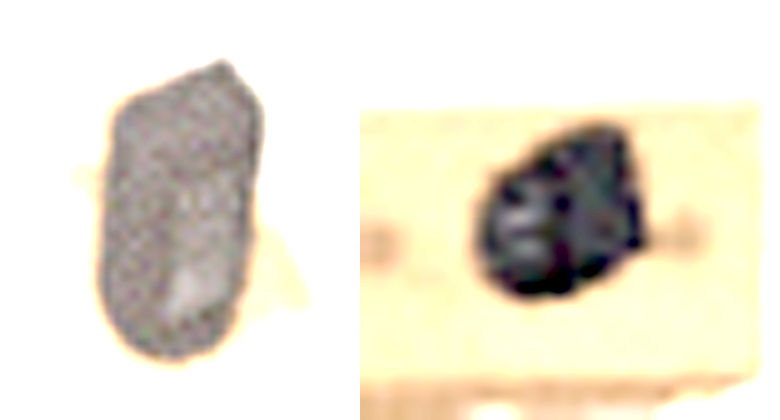

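```bash
python3 -m inch '[{"translation":[0,4,-2],"spin":5},{"translation":[0,4,-2],"spin":4},{"translation":[0,3,-2],"spin":0},{"translation":[0,0,0],"spin":0}]'
python3 - <<'E'
from h import *
go([.5140,-.171,.165],np.radians(97))
for n in("side","top"):
    im=optics.camera(n)[:,:,::-1].copy();cv2.imwrite(f"pics/g_{n}.png",im)
overlay(cv2.imread("pics/g_side.png"),"side",[],(310,245,350,290),14,"pics/g1.png")
overlay(cv2.imread("pics/g_top.png"),"top",[],(325,232,365,262),14,"pics/g2.png")
a=cv2.imread("pics/g_side.png");cv2.imwrite("pics/g3.png",a)
E
```

```text
time: 7.9
ee_pos: [0.4986, -0.1598, 0.2445]
eef_rot: [0.709, 0.051, -0.702, 0.046]
ft_force: [0.3, 0.2, 0.2]
width: 0.0436
t 7.9 pos [ 0.4986 -0.1598  0.2445] x [ 0.0099  0.0086 -0.9999] yaw_y -82.11 F [0.3  0.23 0.16] w 0.0436
delta cm [ 7.95  1.37 -1.29]
spin 0.89 j7 -1.231
```

View pics/g1.png

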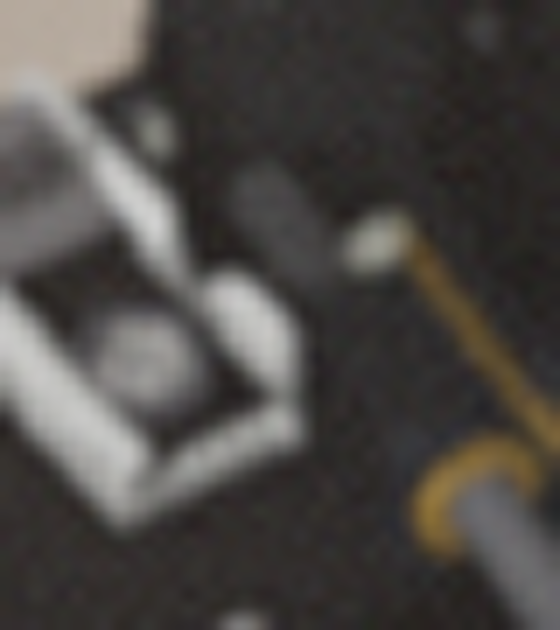

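View pics/g2.png

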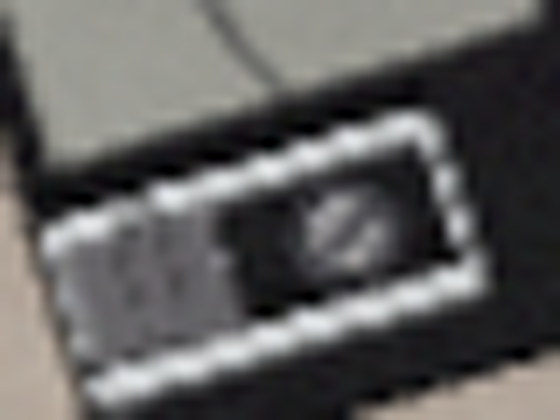

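View pics/g3.png

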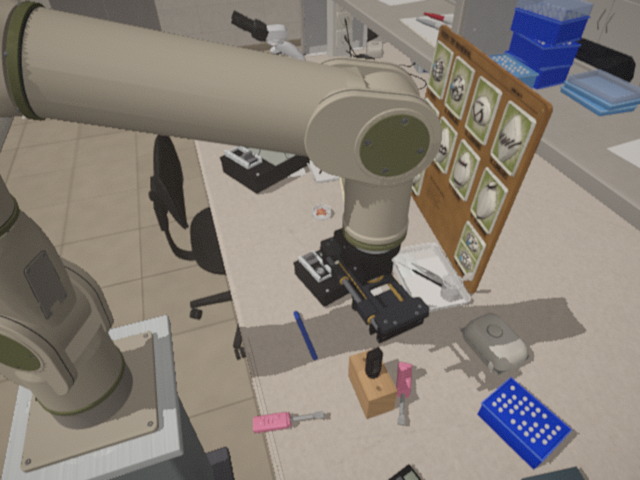

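Run:
```python
from h import *
t=lambda x,y:(325+x/14-.5,232+y/14-.5);s=lambda x,y:(310+x/14-.5,245+y/14-.5)
z=.0557
print("top",at("top",t(350,232),z),"side",at("side",s(148,360),z))
a,b=at("top",t(315,255),z),at("top",t(380,205),z);print("slot yaw",np.degrees(np.arctan2(*(b-a)[[1,0]])))
p=[.5523,.1353,.2837];print("model",pose(p,[(-.045,0,z)]))
# pointer
im=cv2.imread("pics/g_top.png");overlay(im,"top",[],(315,200,375,250),13,"pics/g4.png")
# weighted-centroid of bright screw
for n,b in(("top",(342,241,357,256)),("side",(313,262,327,278))):
    g=cv2.imread(f"pics/g_{n}.png")[b[1]:b[3],b[0]:b[2]].mean(2);print(n,b);print(g.round().astype(int))
```

```text
top [0.51033851 0.1222889  0.0557    ] side [0.51185552 0.12293002 0.0557    ]
slot yaw -53.72222396829682
model [[0.50909881 0.12270407 0.0557    ]]
top (342, 241, 357, 256)
[[ 19  28  19  22  20  21  87 183 192 186 196 203 184 190 114]
 [ 21  21  13  85 179 189 192 201 207 161 132 102  76 166 115]
 [ 89 177 191 194 204 209 162 111  93  67  52  38  29  90  99]
 [195 206 215 165 115  94  67  44  33  25  26  31  27  42 177]
 [147 106  93  69  43  52  67  72  71  61  34  25  29  33 165]
 [ 60  41  24  23  54  52 135 150 108  69  58  40  27  27 101]
 [ 30  31  28  31  60 137 149 128  88  87  78  50  33  30  54]
 [ 32  32  30  42  59 129 136  96  87 143 105  55  33  23  26]
 [ 31  32  30  47  61 120  99  89 128 127  93  49  25  21  21]
 [ 26  31  26  29  64  73 104 134 158 104  72  44  25  24  20]
 [ 24  31  32  29  43  67  74  70  74  62  43  30  58  91 175]
 [ 36  24  20  22  24  31  36  39  35  87 102 164 188 192 200]
 [ 47  25  21  20  23  18  87 141 181 193 198 206 214 190 133]
 [ 57  20  24  88 185 194 193 199 208 214 185 122  99  82  53]
 [117 180 195 195 206 215 205 148 102  96  
[... 291 characters left out ...]
5  48  54  54  60  57  56  56  73  99 129 170 193]
 [ 56  41  49  63  73  88  95  94  93  78  80 105 143 178]
 [ 90  48  56  75  93 121 132 133 137 115  82  73 114 163]
 [130  80  71  78 102 129 143 151 156 140 101  68  85 140]
 [171 126  90  90 119 130 137 143 148 147 113  77  56  89]
 [192 170 131 108 133 139 140 150 144 137 114  82  48  47]
 [195 190 170 132 129 137 143 150 137 120  97  74  49  37]
 [190 193 190 170 141 116 115 123 112  94  78  62  42  37]
 [182 191 198 191 167 128  92  85  77  70  56  46  46  60]
 [166 183 192 196 190 164 117  74  55  51  46  60  81 113]
 [139 162 176 188 194 191 164 105  52  54  82 110 139 144]
 [ 91 137 163 172 181 194 184 132  75  94 140 144 156 144]]
```

View pics/g4.png

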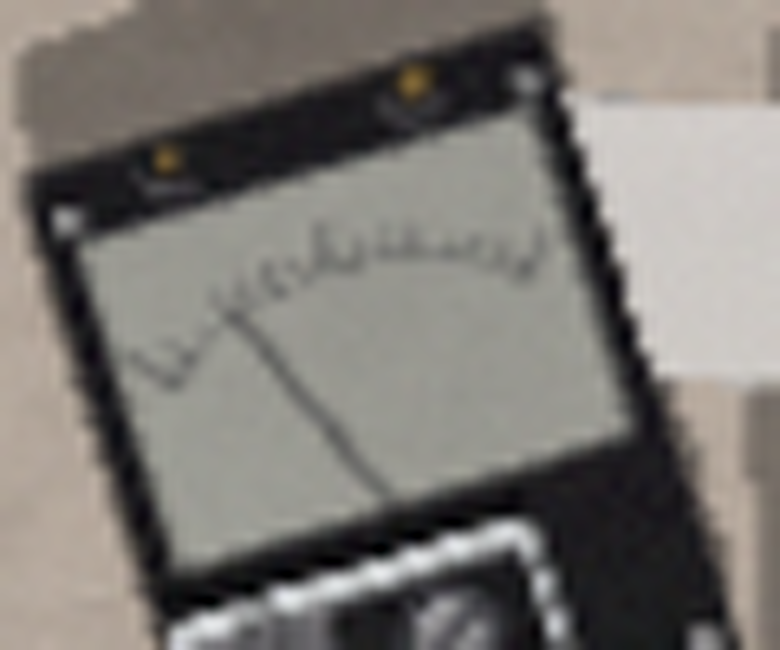

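```bash
cat > ptr.py <<'E'
from h import *
# pointer angle from darkness along ray, using meter pose
def pscan(im,n,p,lo=-.2,hi=1.5,r0=.035,r1=.060):
    th=np.arange(lo,hi,.01);rr=np.linspace(r0,r1,26);out=[]
    g=cv2.cvtColor(im,cv2.COLOR_BGR2GRAY).astype(np.float32)
    for t in th:
        a=.7-t
        q=proj(n,pose(p,np.c_[-.02+rr*np.cos(a),rr*np.sin(a),0*rr+.0455])).astype(np.float32)
        out.append(cv2.remap(g,q[:,0].reshape(-1,1),q[:,1].reshape(-1,1),cv2.INTER_LINEAR).mean())
    return th,np.array(out)
def pang(im,n,p,**k):
    th,v=pscan(im,n,p,**k);m=np.median(v);i=v.argmin();s=slice(max(i-6,0),i+7);w=np.clip(m-3-v[s],0,None)
    return (th[s]*w).sum()/w.sum(),m-v[i]
E
python3 - <<'E'
from ptr import *
t=lambda x,y:(315+x/13-.5,200+y/13-.5)
t2=lambda c,r:(342+c,241+r)
a,b=at("top",t2(5.2,9),.0557),at("top",t2(9.1,5),.0557);print("slot yaw",np.degrees(np.arctan2(*(b-a)[[1,0]])))
q=[at("top",t(*u),.0455) for u in((390,495),(228,308))];d=q[1]-q[0];print("ptr yaw",np.arctan2(d[1],d[0]),np.linalg.norm(d))
p=np.array([.5523,.1353,.2837])
for pp in(p,p+[.0015,0,0],p+[.001,-.001,-.008]):
    tip=pose(pp,[(-.02,0,.0455)])[0]
    print(pang(cv2.imread("pics/g_top.png"),"top",pp),pang(cv2.imread("pics/top0.png"),"top",pp),pang(cv2.imread("pics/side0.png"),"side",pp))
    e=q[1]-tip;print("tip r",np.linalg.norm(e),"ptr",.7-(np.arctan2(e[1],e[0])-pp[2]))
L=[(pose(p,[(-.02+r*np.cos(.7-.1*k),r*np.sin(.7-.1*k),.0455) for r in(.074,.08)]),(0,0,255)) for k in range(15)]
overlay(cv2.imread("pics/g_top.png"),"top",L+meter_polys(p),(315,200,375,260),12,"pics/g5.png")
E
```

```text
slot yaw -45.594103099763416
ptr yaw 0.6814550439302413 0.05901559049594149
(np.float64(0.34143952301478), np.float32(36.567764)) (np.float64(0.34161956668174537), np.float32(36.083374)) (np.float64(0.3425509852050826), np.float32(28.650063))
tip r 0.07210233435850943 ptr 0.33126357724706174
(np.float64(0.3216793964494848), np.float32(36.39415)) (np.float64(0.3216792404720649), np.float32(36.048607)) (np.float64(0.32305914216720266), np.float32(29.159454))
tip r 0.0709162715641867 ptr 0.31842151267848745
(np.float64(0.3087976645380503), np.float32(36.731293)) (np.float64(0.308907212093013), np.float32(36.325203)) (np.float64(0.31034628428044175), np.float32(28.890854))
tip r 0.07186750417549807 ptr 0.3058317557680715
```

View pics/g5.png

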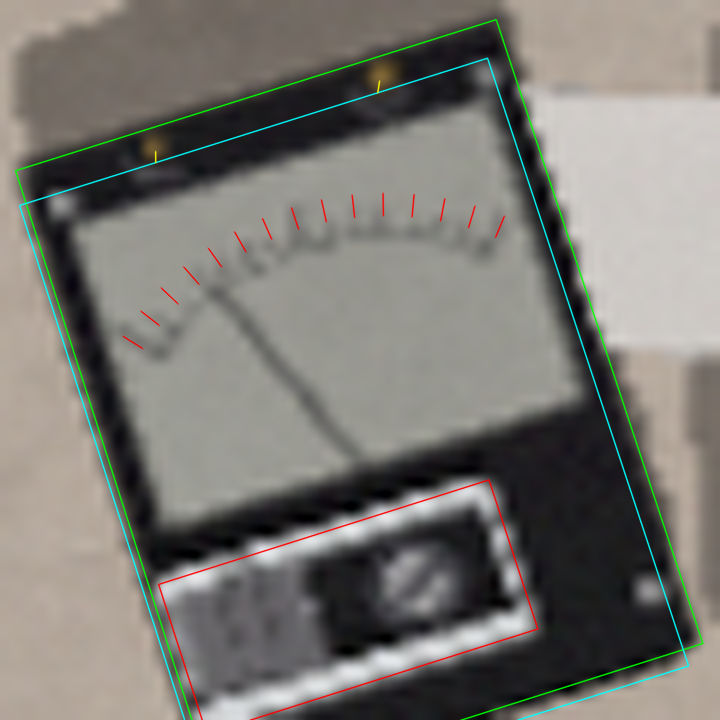

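```bash
python3 -m inch '[{"translation":[2,1.35,-1.3],"spin":0.9},{"translation":[2,0,0],"spin":0},{"translation":[0,0,0],"spin":0},{"translation":[0,0,0],"spin":0}]'
python3 - <<'E'
from h import *
go([.5140,-.171,.110],np.radians(97))
E
```

```text
time: 8.5
ee_pos: [0.5132, -0.1633, 0.2065]
eef_rot: [0.71, 0.049, -0.701, 0.044]
ft_force: [0.4, -0.5, 0.1]
width: 0.0438
t 8.5 pos [ 0.5132 -0.1633  0.2065] x [ 0.0125  0.0089 -0.9999] yaw_y -82.45 F [ 0.42 -0.5   0.12] w 0.0438
delta cm [9.64 0.84 0.15]
spin 0.55 j7 -1.251
```

```bash
python3 -m inch '[{"translation":[1,0.8,0],"spin":0.5},{"translation":[1,0.4,0],"spin":0},{"translation":[1,0,0],"spin":0},{"translation":[0,0,0],"spin":0}]'
python3 - <<'E'
from h import *
go([.5140,-.171,.110],np.radians(97))
im=optics.camera("side")[:,:,::-1].copy();overlay(im,"side",[],(310,270,430,410),5,"pics/i1.png")
E
```

```text
time: 9.0
ee_pos: [0.5153, -0.1758, 0.1756]
eef_rot: [0.711, 0.046, -0.701, 0.041]
ft_force: [-0.3, 1.3, 0.2]
width: 0.0434
t 9.0 pos [ 0.5153 -0.1758  0.1756] x [ 0.014   0.0082 -0.9999] yaw_y -82.98 F [-0.35  1.34  0.17] w 0.0434
delta cm [ 6.56 -0.45  0.17]
spin 0.02 j7 -1.247
```

View pics/i1.png

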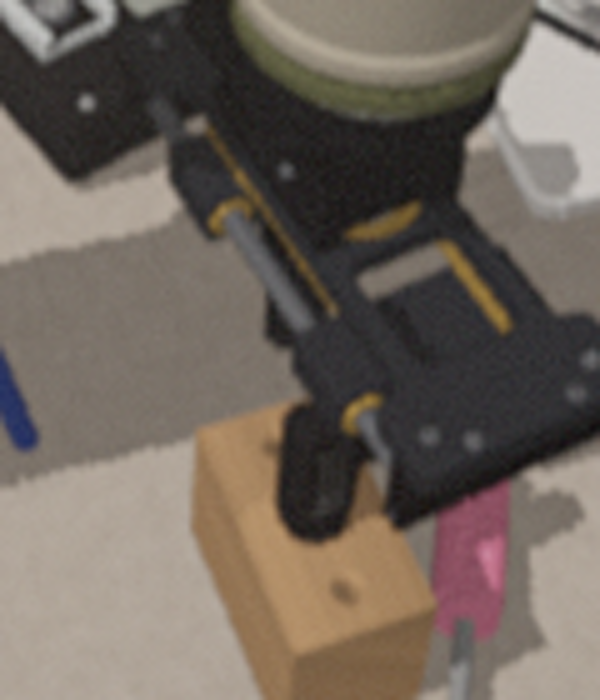

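```bash
python3 -m inch '[{"translation":[0,-0.45,0.15],"spin":0},{"translation":[0,0,0],"spin":0},{"translation":[1,0,0],"spin":0},{"translation":[1,0,0],"spin":0},{"translation":[0,0,0],"spin":0}]'
python3 - <<'E'
from h import *
go([.5140,-.171,.110],np.radians(97))
E
```

```text
time: 9.68
ee_pos: [0.514, -0.1707, 0.1552]
eef_rot: [0.711, 0.046, -0.7, 0.041]
ft_force: [0.7, 0.1, 0.8]
width: 0.0437
t 9.68 pos [ 0.514  -0.1707  0.1552] x [ 0.0153  0.0078 -0.9999] yaw_y -82.95 F [0.67 0.15 0.84] w 0.0437
delta cm [4.52 0.06 0.07]
spin 0.05 j7 -1.259
```

```bash
python3 -m inch '[{"translation":[1,0.05,0.05],"spin":0},{"translation":[1,0,0],"spin":0},{"translation":[1,0,0],"spin":0},{"translation":[1,0,0],"spin":0},{"translation":[0.5,0,0],"spin":0},{"translation":[0,0,0],"spin":0}]'
python3 - <<'E'
from h import *
go([.5140,-.171,.110],np.radians(97))
E
```

```text
time: 10.42
ee_pos: [0.514, -0.1709, 0.1064]
eef_rot: [0.711, 0.046, -0.7, 0.041]
ft_force: [0.9, -0.1, -0.1]
width: 0.0435
t 10.43 pos [ 0.514  -0.1709  0.1064] x [ 0.0144  0.0082 -0.9999] yaw_y -82.95 F [ 0.86 -0.11 -0.07] w 0.0435
delta cm [-0.36  0.01 -0.01]
spin 0.05 j7 -1.273
```

```bash
python3 -m inch '[{"translation":[0,0,0],"spin":0},{"translation":[0,0,0],"spin":0},{"translation":[0,0,0],"spin":0},{"translation":[0,0,0],"spin":0}]' 1 10
python3 -m inch '[{"translation":[0,0,0],"spin":0},{"translation":[0,0,0],"spin":0}]' 1 40
python3 - <<'E'
from h import *
go([.5140,-.171,.110],np.radians(97))
im=optics.camera("side")[:,:,::-1].copy();overlay(im,"side",[],(310,290,430,410),5,"pics/j1.png")
E
```

```text
time: 10.92
ee_pos: [0.5145, -0.1711, 0.1073]
eef_rot: [0.712, 0.046, -0.7, 0.041]
ft_force: [0.3, 0.1, -0.6]
width: 0.0179
time: 11.18
ee_pos: [0.5145, -0.1711, 0.1073]
eef_rot: [0.712, 0.046, -0.7, 0.041]
ft_force: [-0.6, -0.6, -0.5]
width: 0.0177
t 11.18 pos [ 0.5145 -0.1711  0.1073] x [ 0.0159  0.0076 -0.9998] yaw_y -82.95 F [-0.56 -0.59 -0.5 ] w 0.0177
delta cm [-0.27 -0.02  0.04]
spin 0.05 j7 -1.273
```

View pics/j1.png

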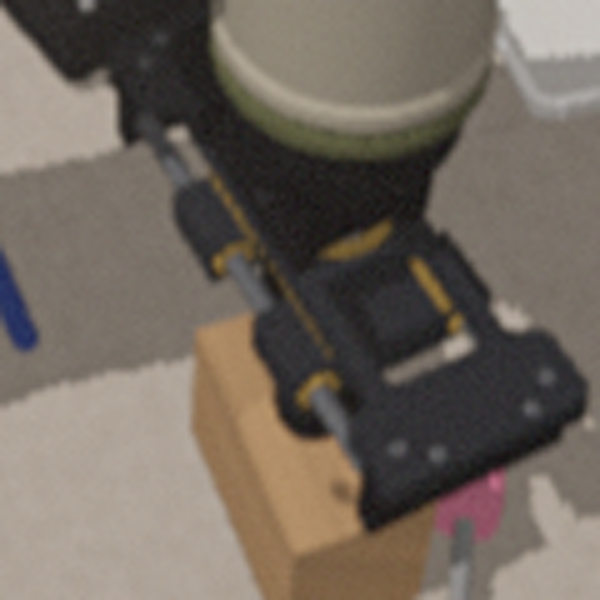

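```bash
python3 -m inch '[{"translation":[-1,0,0],"spin":0},{"translation":[-2,0,0],"spin":0},{"translation":[-2.5,0,0],"spin":0},{"translation":[-2.5,0,0],"spin":0},{"translation":[-2.5,0,0],"spin":0},{"translation":[-1.5,0,0],"spin":0},{"translation":[0,0,0],"spin":0}]'
python3 - <<'E'
from h import *
go([.511,.1225,.22],np.radians(-46+90))
for n in("side","top"):
    im=optics.camera(n)[:,:,::-1].copy();cv2.imwrite(f"pics/k_{n}.png",im)
overlay(cv2.imread("pics/k_side.png"),"side",[],(320,250,430,410),5,"pics/k1.png")
overlay(cv2.imread("pics/k_top.png"),"top",[],(400,200,500,290),6,"pics/k2.png")
E
```

```text
time: 12.1
ee_pos: [0.5128, -0.1718, 0.2344]
eef_rot: [0.712, 0.046, -0.699, 0.041]
ft_force: [0.2, 0.5, -1.9]
width: 0.0179
t 12.1 pos [ 0.5128 -0.1718  0.2344] x [ 0.0181  0.0073 -0.9998] yaw_y -82.92 F [ 0.19  0.48 -1.93] w 0.0179
delta cm [  1.65 -29.22  -3.41]
spin 53.08 j7 -1.238
```

View pics/k1.png

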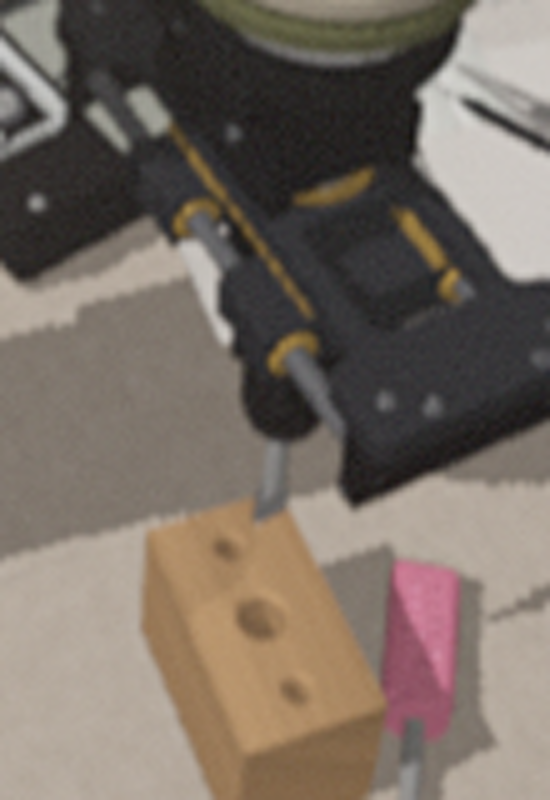

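View pics/k2.png

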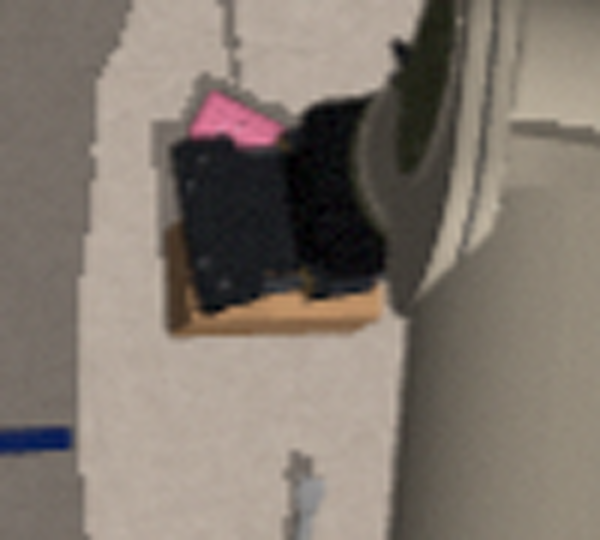

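Run:
```python
from h import *
s,p,A=info()
t=p+A[:,0]*.0973;print("exp tip",t.round(4),proj("side",t))
print("obs tip at z",at("side",(373.5,352.9),.137))
for z,q in((.072,(258,620)),):print("hole",at("side",(320+q[0]/5-.4,250+q[1]/5-.4),z))
g=cv2.imread("pics/k_side.png")[334:358,366:384].mean(2).round().astype(int);print(g)
```

```text
exp tip [ 0.5137 -0.1708  0.1355] [[373.45667457 353.22372845]]
obs tip at z [ 0.51350173 -0.17109899  0.137     ]
hole [ 0.51268633 -0.1732907   0.072     ]
[[118 117 118 103  63  39  37  29  37  34  29  31  37  36  35  32  34  51]
 [118 119 122 115  86  52  40  39  36  31  35  36  32  37  37  31  51  77]
 [118 117 119 119 106  89  66  42  39  39  38  34  33  38  37  53  80 102]
 [120 119 120 120 117 109  98  77  64  55  49  46  46  58  66  84 105 116]
 [118 118 117 118 119 121 116 110 108 100  79  73  80  91 101 110 116 117]
 [120 119 121 119 117 118 118 124 132 125 103  96 108 114 117 120 117 118]
 [119 119 119 117 116 116 120 128 135 127 109 104 116 120 121 119 119 118]
 [119 118 120 118 118 118 121 130 133 125 108 102 115 119 117 119 118 119]
 [119 124 122 118 117 117 120 131 131 122 106 105 113 118 119 117 120 121]
 [119 121 118 120 118 117 121 130 131 121 105 107 119 117 118 121 117 120]
 [120 121 120 121 119 119 123 131 128 120 105 108 120 119 119 119 119 119]
 [117 118 121 117 118 116 121 129 128 117 103 103 116 120 117 119 117 116]
 [117 117 119 121 117 116 119 131 129 113 
[... 158 characters left out ...]
120 121 121 123 129 147]
 [117 121 122 124 116 106 113 118 107  98  97 116 143 149 150 152 153 166]
 [127 127 126 126 117 104 104 104  98  97 104 130 164 169 169 171 169 172]
 [131 130 131 127 115 104 100  98  98 103 105 137 162 172 172 171 169 171]
 [132 132 130 128 113 101  96  99 105 110 118 134 159 172 171 169 168 169]
 [134 132 133 129 114 106 109 115 123 128 130 132 147 168 173 170 168 168]
 [135 133 132 130 124 131 128 127 136 138 134 131 138 159 170 172 169 168]
 [138 135 130 131 132 141 139 138 138 138 134 133 132 148 168 171 169 169]
 [142 139 136 130 133 138 139 136 139 137 138 132 129 139 159 170 171 169]
 [138 144 141 133 133 136 136 139 136 137 139 135 131 132 147 167 172 171]]
```

```bash
python3 -m inch '[{"translation":[0,0,0],"spin":-9},{"translation":[0,0,0],"spin":-10.5},{"translation":[0,0,0],"spin":-10.5},{"translation":[0,0,0],"spin":-10.5},{"translation":[0,0,0],"spin":-10.5},{"translation":[0,0,0],"spin":-10.5},{"translation":[0,0,0],"spin":-10.5},{"translation":[0,0,0],"spin":-10.5},{"translation":[0,0,0],"spin":-10.5},{"translation":[0,0,0],"spin":-10.5},{"translation":[0,0,0],"spin":-10.5},{"translation":[0,0,0],"spin":-10.5},{"translation":[0,0,0],"spin":0}]'
python3 - <<'E'
from h import *
go([.5113,.1226,.235],np.radians(-46+90))
E
```

```text
time: 13.82
ee_pos: [0.5049, -0.1693, 0.2152]
eef_rot: [0.278, 0.658, -0.269, 0.646]
ft_force: [-0.5, 0.2, -1.6]
width: 0.0177
t 13.82 pos [ 0.5049 -0.1693  0.2152] x [-0.0093  0.0187 -0.9998] yaw_y 44.47 F [-0.53  0.17 -1.65] w 0.0177
delta cm [ -1.44  20.92 -20.41]
spin 0.47 j7 0.956
```

```bash
python3 -m inch '[{"translation":[-1.5,1,-1],"spin":0},{"translation":[-0.5,2.5,-2.5],"spin":0},{"translation":[-0.2,3,-3],"spin":0},{"translation":[-0.2,3,-3],"spin":0},{"translation":[-0.2,3,-3],"spin":0},{"translation":[-0.2,3,-3],"spin":0},{"translation":[0,2.5,-2.5],"spin":0},{"translation":[0,1.5,-1.2],"spin":0},{"translation":[0,0,0],"spin":0},{"translation":[0,0,0],"spin":0}]'
python3 - <<'E'
from h import *
go([.5113,.1226,.19],np.radians(-46+90))
E
```

```text
time: 15.08
ee_pos: [0.5115, 0.1211, 0.257]
eef_rot: [0.289, 0.652, -0.277, 0.644]
ft_force: [0.1, -1.1, -0.2]
width: 0.0181
t 15.07 pos [0.5115 0.1211 0.257 ] x [-0.0046  0.0202 -0.9998] yaw_y 42.86 F [ 0.11 -1.13 -0.19] w 0.0181
delta cm [ 6.7   0.02 -0.  ]
spin -1.14 j7 0.363
```

```bash
python3 -m inch '[{"translation":[2,0,0],"spin":-1.1},{"translation":[2.5,0,0],"spin":0},{"translation":[2,0,0],"spin":0},{"translation":[1,0,0],"spin":0},{"translation":[0.7,0,0],"spin":0},{"translation":[0,0,0],"spin":0}]'
python3 - <<'E'
from h import *
go([.5113,.1226,.163],np.radians(-46+90))
s,p,A=info();t=p+A[:,0]*.0973;print("tip",t.round(4),proj("side",t),proj("side",[.5113,.1226,.0557]))
for n in("side","top"):
    im=optics.camera(n)[:,:,::-1].copy();cv2.imwrite(f"pics/l_{n}.png",im)
overlay(cv2.imread("pics/l_side.png"),"side",[],(290,235,350,290),10,"pics/l1.png")
E
```

```text
time: 15.82
ee_pos: [0.5122, 0.1169, 0.1745]
eef_rot: [0.286, 0.652, -0.275, 0.646]
ft_force: [0.2, -1.0, -0.7]
width: 0.018
t 15.82 pos [0.5122 0.1169 0.1745] x [-0.0021  0.018  -0.9998] yaw_y 43.24 F [ 0.18 -0.98 -0.69] w 0.018
delta cm [ 1.16  0.31 -0.46]
spin -0.76 j7 0.339
tip [0.512  0.1187 0.0772] [[320.5932971  265.10448678]] [[319.8932022  270.36741157]]
```

View pics/l1.png

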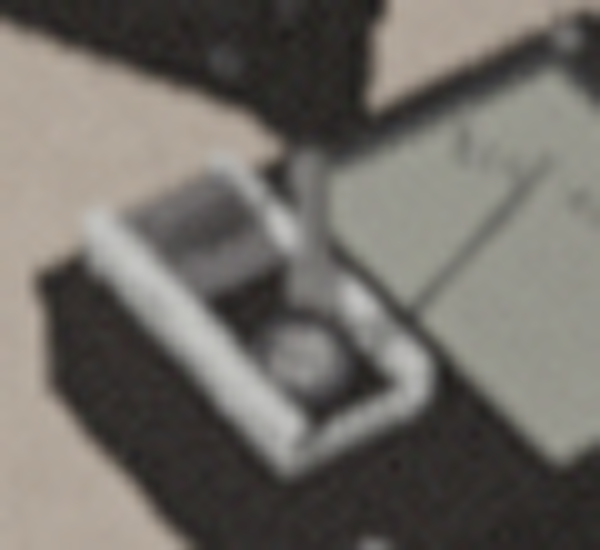

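View pics/l_side.png

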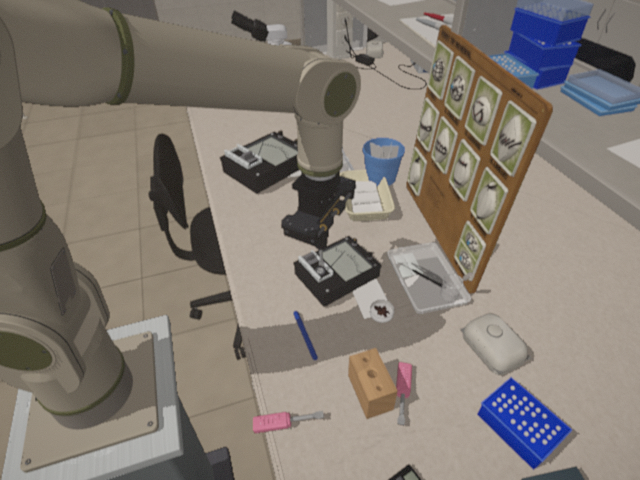

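Run:
```python
from h import *
g=cv2.imread("pics/l_side.png")[262:278,311:331].mean(2).round().astype(int);print(g)
print(at("side",(319.55,270.75),.0557))
g=cv2.imread("pics/l_side.png")[250:272,314:330].mean(2).round().astype(int);print(g)
```

```text
[[109 108 103  92  75  61  47  73 113 121 120 117 117 119  97  79 113 140
  151 150]
 [ 97  89  78  58  44  38  41  74 115 125 122 121 130 154 156 108  81 112
  144 150]
 [ 71  54  49  45  39  46  44  71 107 115 119 124 134 166 186 161 107  80
  117 141]
 [ 56  39  38  41  45  42  44  59  86  91 100 113 122 155 186 185 153  92
   78 107]
 [ 93  51  41  48  44  42  52  57  61  63  72  87  94 131 165 171 158 119
   74  65]
 [144  93  51  42  45  57  70  82  91  88  88  75  73 102 131 145 140 132
  110  76]
 [177 145  86  48  54  69  93 115 126 127 132 110  77  70 107 139 132 133
  137 124]
 [190 173 126  75  71  76  99 125 139 146 149 134  97  67  82 123 126 141
  165 166]
 [189 187 164 121  91  87 117 125 131 139 142 140 107  77  57  74 107 147
  174 182]
 [182 192 184 162 129 100 128 136 135 141 137 133 105  80  51  44  81 131
  163 180]
 [171 186 191 184 162 127 124 131 138 147 131 117  97  69  47  37  48  85
  129 165]
 [148 173 184 187 183 162 133 111 108 120 106  93  75  58  40  41  42  63
  111 155]
 [120 162 176 185 192 185 163 121  86  81  76  69  55  45  39  56  79 108
  145 
[... 1070 characters left out ...]
  94  75  82 113 142 149 150]
 [ 92  75  61  47  73 113 121 120 117 117 119  97  79 113 140 151]
 [ 58  44  38  41  74 115 125 122 121 130 154 156 108  81 112 144]
 [ 45  39  46  44  71 107 115 119 124 134 166 186 161 107  80 117]
 [ 41  45  42  44  59  86  91 100 113 122 155 186 185 153  92  78]
 [ 48  44  42  52  57  61  63  72  87  94 131 165 171 158 119  74]
 [ 42  45  57  70  82  91  88  88  75  73 102 131 145 140 132 110]
 [ 48  54  69  93 115 126 127 132 110  77  70 107 139 132 133 137]
 [ 75  71  76  99 125 139 146 149 134  97  67  82 123 126 141 165]
 [121  91  87 117 125 131 139 142 140 107  77  57  74 107 147 174]
 [162 129 100 128 136 135 141 137 133 105  80  51  44  81 131 163]]
```

```bash
cat >> h.py <<'E'
def tipgo(tip,blade_deg):
    s,p,A=info();t=p+A[:,0]*.0973;print("tip",t.round(4));go(np.array(tip)-A[:,0]*.0973,np.radians(blade_deg+90))
E
python3 -m inch '[{"translation":[0.3,0.3,-0.45],"spin":-0.7},{"translation":[0.3,0.15,-0.2],"spin":0},{"translation":[0.2,0,0],"spin":0},{"translation":[0,0,0],"spin":0}]'
python3 - <<'E'
from h import *
tipgo([.5112,.1228,.0557],-46)
E
```

```text
time: 16.42
ee_pos: [0.5117, 0.1263, 0.1676]
eef_rot: [0.282, 0.653, -0.27, 0.649]
ft_force: [-0.2, -0.1, -0.3]
width: 0.0179
tip [0.5117 0.1281 0.0704]
t 16.43 pos [0.5117 0.1263 0.1676] x [ 4.000e-04  1.850e-02 -9.998e-01] yaw_y 44.05 F [-0.2  -0.08 -0.3 ] w 0.0179
delta cm [ 1.46 -0.42  0.37]
spin 0.05 j7 0.328
```

```bash
python3 -m inch '[{"translation":[0,-0.4,0.36],"spin":0},{"translation":[0,0,0],"spin":0},{"translation":[0.4,0,0],"spin":0},{"translation":[0,0,0],"spin":0},{"translation":[0,0,0],"spin":0}]'
python3 - <<'E'
from h import *
tipgo([.5112,.1228,.0557],-46)
im=optics.camera("side")[:,:,::-1].copy();cv2.imwrite("pics/m_side.png",im);overlay(im,"side",[],(290,235,350,290),10,"pics/m1.png")
E
```

```text
time: 17.05
ee_pos: [0.5114, 0.1202, 0.1633]
eef_rot: [0.282, 0.653, -0.27, 0.649]
ft_force: [-0.1, 0.3, -0.3]
width: 0.0178
tip [0.5114 0.122  0.066 ]
t 17.05 pos [0.5114 0.1202 0.1633] x [ 5.000e-04  1.830e-02 -9.998e-01] yaw_y 44.02 F [-0.1   0.26 -0.31] w 0.0178
delta cm [ 1.03  0.02 -0.06]
spin 0.02 j7 0.338
```

View pics/m1.png

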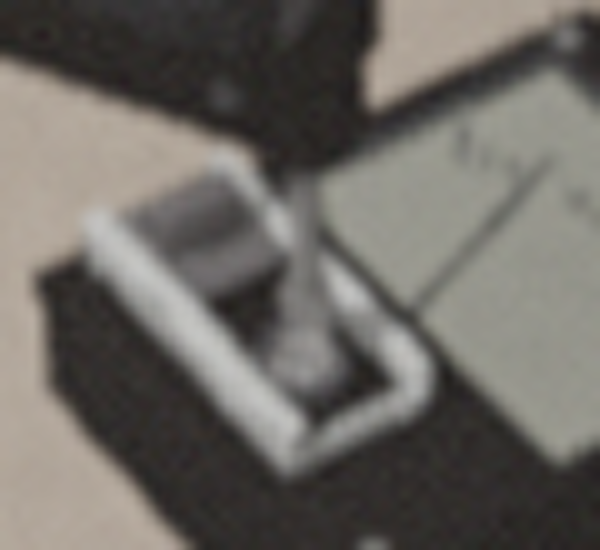

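```bash
python3 -m inch '[{"translation":[0.3,0.02,-0.05],"spin":0},{"translation":[0.3,0,0],"spin":0},{"translation":[0.2,0,0],"spin":0},{"translation":[0,0,0],"spin":0}]'
python3 -m inch '[{"translation":[0.2,0,0],"spin":0},{"translation":[0.1,0,0],"spin":0}]'
python3 - <<'E'
from h import *
tipgo([.5112,.1228,.0525],-46)
E
```

```text
time: 17.6
ee_pos: [0.511, 0.121, 0.1546]
eef_rot: [0.282, 0.653, -0.27, 0.649]
ft_force: [0.0, 0.3, -0.6]
width: 0.0177
time: 17.85
ee_pos: [0.5112, 0.1211, 0.1516]
eef_rot: [0.282, 0.653, -0.27, 0.649]
ft_force: [0.1, -0.4, -0.4]
width: 0.0177
tip [0.5112 0.1229 0.0543]
t 17.85 pos [0.5112 0.1211 0.1516] x [ 6.000e-04  1.840e-02 -9.998e-01] yaw_y 44.03 F [ 0.07 -0.39 -0.43] w 0.0177
delta cm [ 0.18 -0.01  0.01]
spin 0.03 j7 0.329
```

```bash
python3 -m inch '[{"translation":[0.15,0,0],"spin":0},{"translation":[0.1,0,0],"spin":0},{"translation":[0,0,0],"spin":0}]'
python3 - <<'E'
from h import *
tipgo([.5112,.1228,.0525],-46)
E
```

```text
time: 18.23
ee_pos: [0.5111, 0.1212, 0.1488]
eef_rot: [0.282, 0.653, -0.27, 0.649]
ft_force: [0.0, 0.1, -0.5]
width: 0.0178
tip [0.5112 0.1229 0.0515]
t 18.23 pos [0.5111 0.1212 0.1488] x [ 4.000e-04  1.840e-02 -9.998e-01] yaw_y 44.03 F [ 0.02  0.07 -0.45] w 0.0178
delta cm [-0.1  -0.01  0.01]
spin 0.03 j7 0.327
```

```bash
python3 -m inch '[{"translation":[0,0,0],"spin":-4},{"translation":[0,0,0],"spin":-4},{"translation":[0,0,0],"spin":-4},{"translation":[0,0,0],"spin":0}]'
python3 - <<'E'
from h import *
tipgo([.5112,.1228,.0522],-46)
s,p,A=info();print(np.round(s["torque"],3))
E
```

```text
time: 18.73
ee_pos: [0.5109, 0.1207, 0.1488]
eef_rot: [0.211, 0.679, -0.199, 0.675]
ft_force: [0.3, -0.9, -1.7]
width: 0.0179
tip [0.5109 0.1225 0.0515]
t 18.73 pos [0.5109 0.1207 0.1488] x [-1.000e-04  1.770e-02 -9.998e-01] yaw_y 56.33 F [ 0.28 -0.88 -1.7 ] w 0.0179
delta cm [-0.07  0.04  0.  ]
spin 12.33 j7 0.534
[ 0.103 -0.068 -0.036]
```

```bash
python3 -m inch '[{"translation":[0,0,0],"spin":-4},{"translation":[0,0,0],"spin":-4},{"translation":[0,0.02,0],"spin":-4},{"translation":[0,0,0],"spin":-4},{"translation":[0,0.02,0],"spin":-4},{"translation":[0,0,0],"spin":-4},{"translation":[0,0,0],"spin":0}]'
python3 - <<'E'
from h import *
from ptr import *
tipgo([.5112,.1228,.0520],-46)
s,p,A=info();print(np.round(s["torque"],3))
for n in("side","top"):
    im=optics.camera(n)[:,:,::-1].copy();cv2.imwrite(f"pics/n_{n}.png",im)
im=cv2.imread("pics/n_side.png");overlay(im,"side",[],(290,220,390,300),7,"pics/n1.png")
for pp in([.5523,.1353,.2837],[.5545,.136,.2837]):print(pang(im,"side",pp,hi=.8))
E
```

```text
time: 19.6
ee_pos: [0.5111, 0.1209, 0.1488]
eef_rot: [0.066, 0.705, -0.054, 0.704]
ft_force: [0.5, -0.3, -1.2]
width: 0.0177
tip [0.5111 0.1226 0.0516]
t 19.6 pos [0.5111 0.1209 0.1488] x [-2.000e-04  1.750e-02 -9.998e-01] yaw_y 80.27 F [ 0.52 -0.3  -1.22] w 0.0177
delta cm [-0.04  0.03  0.01]
spin 36.27 j7 0.935
[ 0.032 -0.069 -0.034]
(np.float64(0.2220805733884226), np.float32(32.576004))
(np.float64(0.20104656975287363), np.float32(31.715775))
```

View pics/n1.png

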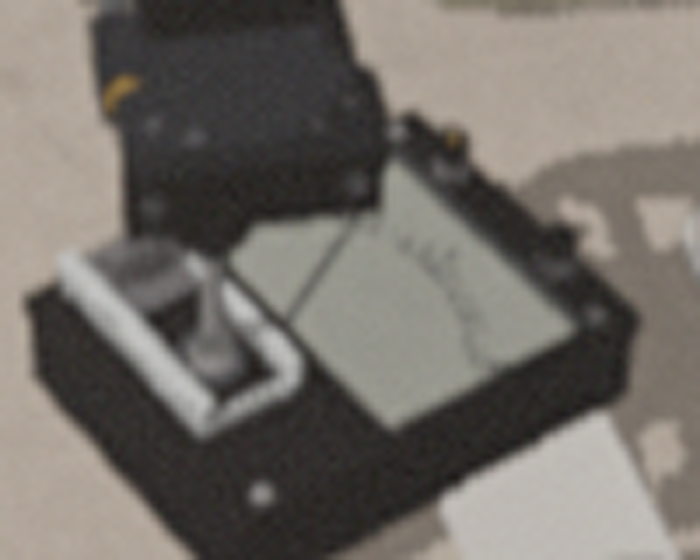

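```bash
python3 -m inch '[{"translation":[0,0.03,0],"spin":-4},{"translation":[0,0,0],"spin":-4},{"translation":[0,0.02,0],"spin":-4},{"translation":[0,0,0],"spin":-4},{"translation":[0,0.02,0],"spin":-4},{"translation":[0,0,0],"spin":-4},{"translation":[0,0.02,0],"spin":-4},{"translation":[0,0,0],"spin":-4},{"translation":[0,0,0],"spin":-2},{"translation":[0,0,0],"spin":0}]'
python3 - <<'E'
from h import *
from ptr import *
tipgo([.5112,.1228,.0520],-46)
s,p,A=info();print(np.round(s["torque"],3))
for n in("side","top"):
    im=optics.camera(n)[:,:,::-1].copy();cv2.imwrite(f"pics/q_{n}.png",im)
im=cv2.imread("pics/q_side.png");overlay(im,"side",[],(290,220,390,300),7,"pics/q1.png")
for pp in([.5523,.1353,.2837],[.5545,.136,.2837]):print(pang(im,"side",pp,hi=.8))
E
```

```text
time: 20.95
ee_pos: [0.5112, 0.1212, 0.1488]
eef_rot: [-0.142, 0.69, 0.154, 0.693]
ft_force: [-0.1, 0.2, -0.9]
width: 0.0178
tip [0.5113 0.1228 0.0515]
t 20.95 pos [0.5112 0.1212 0.1488] x [ 3.000e-04  1.620e-02 -9.999e-01] yaw_y 114.17 F [-0.15  0.18 -0.85] w 0.0178
delta cm [-0.05  0.01 -0.  ]
spin 70.17 j7 1.496
[ 0.084 -0.074 -0.048]
(np.float64(0.058661485761356005), np.float32(30.686615))
(np.float64(0.030057664027402627), np.float32(33.441147))
```

View pics/q1.png

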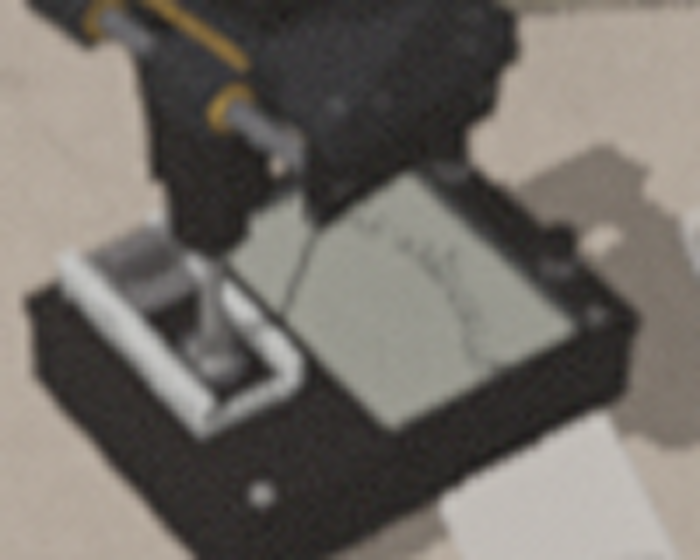

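Run:
```python
from ptr import *
import warnings
out=[]
for f,n in(("g_top","top"),("side0","side")):
  im=cv2.imread(f"pics/{f}.png")
  for pp in([.5523,.1353,.2837],[.5538,.1356,.2837]):
    rows=[]
    for r0 in(.056,.060,.064,.068,.072,.076):
        th,v=pscan(im,n,pp,lo=-.3,hi=1.7,r0=r0,r1=r0+.003);rows.append(v)
    V=np.array(rows);out.append(cv2.resize(V,(800,72),interpolation=cv2.INTER_NEAREST))
v=np.vstack(out);v=np.clip((v-40)/130*255,0,255).astype(np.uint8);v=cv2.cvtColor(v,cv2.COLOR_GRAY2BGR)
for k in range(0,15):
    x=int((.1*k+.3)/2.0*800);cv2.line(v,(x,0),(x,4),(0,0,255),1);cv2.line(v,(x,144),(x,148),(0,0,255),1)
cv2.imwrite("pics/s.png",v)
```

```text
(no output)
```

View pics/s.png

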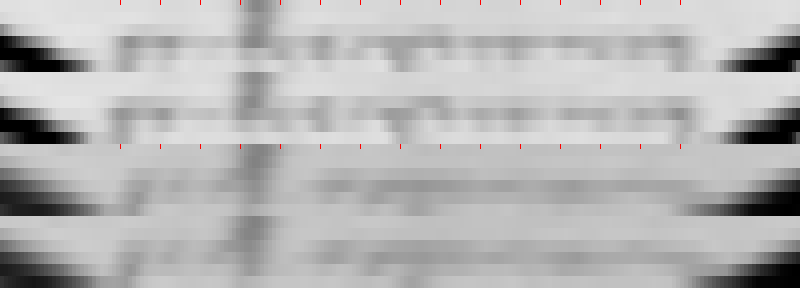

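```bash
python3 -m inch '[{"translation":[0,0.01,0],"spin":-3},{"translation":[0,0,0],"spin":-2.5},{"translation":[0,0,0],"spin":0},{"translation":[0,0,0],"spin":0}]'
python3 - <<'E'
from h import *
from ptr import *
tipgo([.5112,.1228,.0520],-46)
im=optics.camera("side")[:,:,::-1].copy();cv2.imwrite("pics/r_side.png",im);overlay(im,"side",[],(310,235,370,280),12,"pics/r1.png")
for pp in([.5523,.1353,.2837],[.5538,.1356,.2837]):print(pang(im,"side",pp,hi=.8),pang(cv2.imread("pics/q_side.png"),"side",pp,hi=.8))
E
```

```text
time: 21.55
ee_pos: [0.5112, 0.1212, 0.1489]
eef_rot: [-0.175, 0.682, 0.185, 0.685]
ft_force: [-0.3, -0.1, -0.8]
width: 0.0177
tip [0.5113 0.1228 0.0516]
t 21.55 pos [0.5112 0.1212 0.1489] x [ 5.000e-04  1.600e-02 -9.999e-01] yaw_y 119.51 F [-0.25 -0.14 -0.83] w 0.0177
delta cm [-0.04  0.01 -0.  ]
spin 75.51 j7 1.583
(np.float64(0.02842588284873248), np.float32(31.905708)) (np.float64(0.058661485761356005), np.float32(30.686615))
(np.float64(0.006680887623971909), np.float32(32.084534)) (np.float64(0.03799798331469545), np.float32(32.18608))
```

View pics/r1.png

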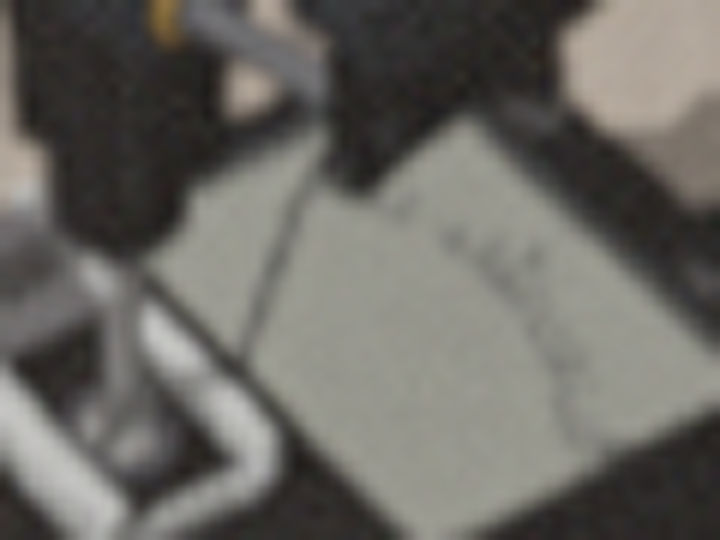

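```bash
python3 -m inch '[{"translation":[0,0,0],"spin":2.5},{"translation":[0,0,0],"spin":0},{"translation":[-0.5,0,0],"spin":0},{"translation":[-1,0,0],"spin":0},{"translation":[-2,0,0],"spin":0},{"translation":[-3,0,0],"spin":0},{"translation":[-3,0,0],"spin":0},{"translation":[0,-3,0],"spin":0},{"translation":[0,-4,0],"spin":0},{"translation":[0,-4,0],"spin":0},{"translation":[0,-4,0],"spin":0},{"translation":[0,0,0],"spin":0}]'
python3 - <<'E'
from h import *
from ptr import *
go([.513,-.1727,.24],np.radians(97))
for n in("side","top"):
    im=optics.camera(n)[:,:,::-1].copy();cv2.imwrite(f"pics/u_{n}.png",im)
    for pp in([.5523,.1353,.2837],[.5538,.1356,.2837]):print(n,pang(im,n,pp,hi=.8))
cv2.imwrite("pics/u1.png",np.hstack([cv2.resize(cv2.imread("pics/u_side.png")[220:310,290:390],(400,360),interpolation=cv2.INTER_CUBIC),cv2.resize(cv2.imread("pics/u_top.png")[195:270,310:390],(384,360),interpolation=cv2.INTER_CUBIC)]))
E
```

```text
time: 23.1
ee_pos: [0.5826, -0.0169, 0.2529]
eef_rot: [-0.162, 0.683, 0.171, 0.691]
ft_force: [-0.7, 0.5, -1.1]
width: 0.018
t 23.1 pos [ 0.5826 -0.0169  0.2529] x [ 0.0078  0.0153 -0.9999] yaw_y 117.24 F [-0.68  0.45 -1.14] w 0.018
delta cm [  1.   -10.68 -13.33]
spin 20.24 j7 1.831
side (np.float64(0.02910315481750377), np.float32(31.648293))
side (np.float64(0.007423223739958702), np.float32(31.947258))
top (np.float64(0.020535548059627498), np.float32(39.89055))
top (np.float64(-0.0011541275216906803), np.float32(39.43853))
```

View pics/u1.png

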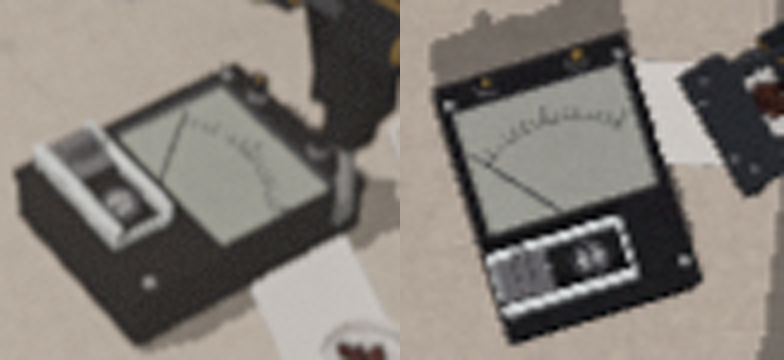

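```bash
python3 -m inch '[{"translation":[0,0,0],"spin":10},{"translation":[0,0,0],"spin":10},{"translation":[0,0,0],"spin":0},{"translation":[0,0,0],"spin":0}]'
python3 - <<'E'
from h import *
tipgo([.513,-.1723,.14],7)
E
```

```text
time: 23.7
ee_pos: [0.5804, -0.0074, 0.2554]
eef_rot: [-0.042, 0.702, 0.053, 0.709]
ft_force: [-0.2, 0.6, -0.9]
width: 0.0174
tip [ 0.5814 -0.0057  0.1581]
t 23.7 pos [ 0.5804 -0.0074  0.2554] x [ 0.0096  0.0171 -0.9998] yaw_y 97.72 F [-0.24  0.59 -0.91] w 0.0174
delta cm [  1.46 -15.61  -9.03]
spin 0.72 j7 1.493
```

```bash
python3 -m inch '[{"translation":[0,-2,-1.2],"spin":0.7},{"translation":[0,-3,-1.8],"spin":0},{"translation":[0,-3,-1.8],"spin":0},{"translation":[0,-3,-1.8],"spin":0},{"translation":[0,-2,-1.2],"spin":0},{"translation":[0,-1.2,-0.6],"spin":0},{"translation":[0,0,0],"spin":0},{"translation":[0,0,0],"spin":0}]'
python3 - <<'E'
from h import *
tipgo([.513,-.1723,.14],7)
E
```

```text
time: 24.7
ee_pos: [0.5146, -0.1585, 0.2527]
eef_rot: [-0.047, 0.701, 0.06, 0.709]
ft_force: [0.9, 0.5, -0.3]
width: 0.0177
tip [ 0.5156 -0.1568  0.1554]
t 24.7 pos [ 0.5146 -0.1585  0.2527] x [ 0.0107  0.0185 -0.9998] yaw_y 98.67 F [ 0.88  0.5  -0.26] w 0.0177
delta cm [ 1.51 -1.52 -0.52]
spin 1.67 j7 1.855
```

```bash
python3 -m inch '[{"translation":[1,-1.5,-0.5],"spin":1.6},{"translation":[1,0,0],"spin":0},{"translation":[1,0,0],"spin":0},{"translation":[0,0,0],"spin":0},{"translation":[0,0,0],"spin":0}]'
python3 - <<'E'
from h import *
tipgo([.513,-.1723,.085],7)
im=optics.camera("side")[:,:,::-1].copy();overlay(im,"side",[],(320,290,430,410),6,"pics/v1.png")
E
```

```text
time: 25.32
ee_pos: [0.5125, -0.1723, 0.2194]
eef_rot: [-0.037, 0.702, 0.051, 0.709]
ft_force: [-0.2, -0.3, -1.1]
width: 0.018
tip [ 0.5134 -0.1704  0.1221]
t 25.32 pos [ 0.5125 -0.1723  0.2194] x [ 0.0095  0.0198 -0.9998] yaw_y 97.18 F [-0.2  -0.35 -1.15] w 0.018
delta cm [ 3.7  -0.26 -0.11]
spin 0.18 j7 1.843
```

View pics/v1.png

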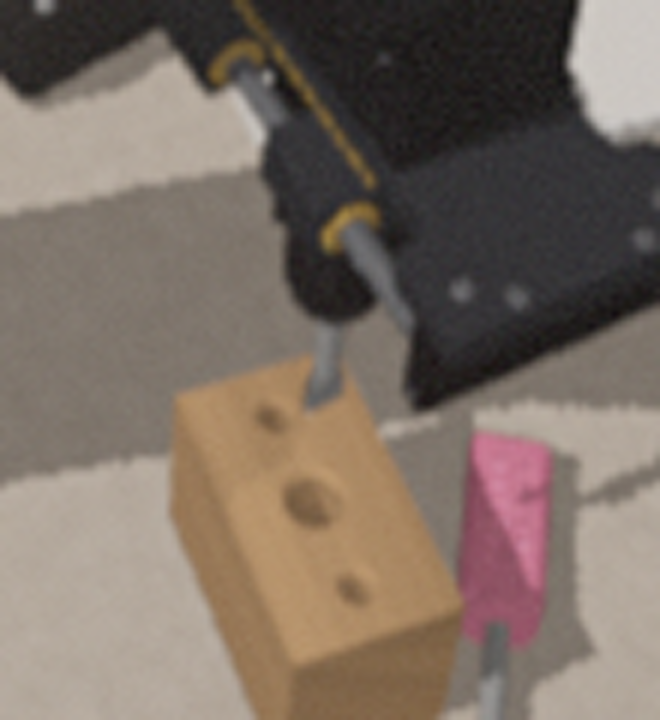

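```bash
python3 -m inch '[{"translation":[1,-0.25,-0.1],"spin":0},{"translation":[1,0,0],"spin":0},{"translation":[1,0,0],"spin":0},{"translation":[0.4,0,0],"spin":0},{"translation":[0,0,0],"spin":0},{"translation":[0,0,0],"spin":0}]'
python3 - <<'E'
from h import *
tipgo([.513,-.1723,.07],7)
im=optics.camera("side")[:,:,::-1].copy();overlay(im,"side",[],(320,290,430,410),6,"pics/w1.png")
print(proj("side",[.513,-.1723,.072]))
E
```

```text
time: 26.12
ee_pos: [0.5121, -0.1743, 0.183]
eef_rot: [-0.038, 0.702, 0.051, 0.71]
ft_force: [0.3, -0.2, -0.7]
width: 0.0179
tip [ 0.5131 -0.1724  0.0857]
t 26.12 pos [ 0.5121 -0.1743  0.183 ] x [ 0.0096  0.0198 -0.9998] yaw_y 97.19 F [ 0.31 -0.19 -0.68] w 0.0179
delta cm [ 1.57 -0.02 -0.02]
spin 0.19 j7 1.83
[[371.14142596 373.09567676]]
```

View pics/w1.png

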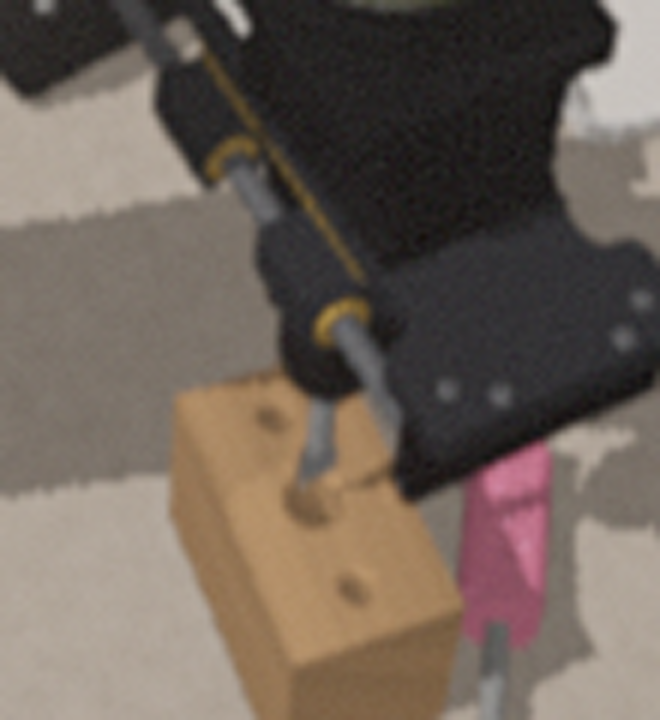

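```bash
python3 -m inch '[{"translation":[1,-0.03,0],"spin":0},{"translation":[1,-0.03,0],"spin":0},{"translation":[1,-0.03,0],"spin":0},{"translation":[0,0,0],"spin":0}]'
python3 -m inch '[{"translation":[1,-0.03,0],"spin":0},{"translation":[1,0,0],"spin":0},{"translation":[1,0,0],"spin":0},{"translation":[0.5,0,0],"spin":0},{"translation":[0,0,0],"spin":0}]'
python3 - <<'E'
from h import *
tipgo([.513,-.1723,.01],7)
E
```

```text
time: 26.68
ee_pos: [0.5124, -0.1747, 0.1506]
eef_rot: [-0.037, 0.702, 0.051, 0.709]
ft_force: [-0.6, 0.7, -1.1]
width: 0.0179
time: 27.3
ee_pos: [0.5128, -0.1742, 0.113]
eef_rot: [-0.037, 0.702, 0.051, 0.709]
ft_force: [-0.2, 0.3, 0.6]
width: 0.0178
tip [ 0.5137 -0.1722  0.0157]
t 27.3 pos [ 0.5128 -0.1742  0.113 ] x [ 0.0093  0.02   -0.9998] yaw_y 97.18 F [-0.22  0.31  0.56] w 0.0178
delta cm [ 0.57 -0.01 -0.08]
spin 0.18 j7 1.787
```

```bash
python3 -m inch '[{"translation":[0.3,0,0],"spin":0},{"translation":[0.2,0,0],"spin":0},{"translation":[0.05,0,0],"spin":0},{"translation":[0,0,0],"spin":0}]'
python3 - <<'E'
from h import *
tipgo([.513,-.1723,.01],7)
E
```

```text
time: 27.8
ee_pos: [0.5133, -0.1742, 0.1079]
eef_rot: [-0.038, 0.702, 0.051, 0.71]
ft_force: [0.3, 0.1, -0.6]
width: 0.0177
tip [ 0.5144 -0.1723  0.0106]
t 27.8 pos [ 0.5133 -0.1742  0.1079] x [ 0.0104  0.0194 -0.9998] yaw_y 97.18 F [ 0.31  0.11 -0.57] w 0.0177
delta cm [ 0.06  0.02 -0.13]
spin 0.18 j7 1.783
```

```bash
python3 -m inch '[{"translation":[0,0,0],"spin":0},{"translation":[0,0,0],"spin":0},{"translation":[0,0,0],"spin":0},{"translation":[0,0,0],"spin":0}]' 0.5
python3 -m inch '[{"translation":[-1,0,0],"spin":0},{"translation":[-2,0,0],"spin":0},{"translation":[-3,0,0],"spin":0},{"translation":[-3,0,0],"spin":0},{"translation":[-3,0,0],"spin":0},{"translation":[-2,0,-2],"spin":0},{"translation":[0,0,-4],"spin":0},{"translation":[0,0,-4],"spin":0},{"translation":[0,0,0],"spin":0},{"translation":[0,0,0],"spin":0}]'
python3 - <<'E'
from ptr import *
go([.513,-.1723,.3])
for n in("side","top"):
    im=optics.camera(n)[:,:,::-1].copy();cv2.imwrite(f"pics/x_{n}.png",im)
    for pp in([.5538,.1356,.2837],):print(n,pang(im,n,pp,hi=.8))
overlay(cv2.imread("pics/x_side.png"),"side",[],(280,220,440,430),3,"pics/x1.png")
E
```

```text
time: 28.3
ee_pos: [0.5137, -0.1744, 0.1084]
eef_rot: [-0.038, 0.701, 0.051, 0.71]
ft_force: [0.2, 0.0, 0.8]
width: 0.0421
time: 29.55
ee_pos: [0.4117, -0.1888, 0.258]
eef_rot: [-0.04, 0.699, 0.051, 0.712]
ft_force: [0.3, -1.1, 0.8]
width: 0.0436
t 29.55 pos [ 0.4117 -0.1888  0.258 ] x [ 0.0168  0.0165 -0.9997] yaw_y 97.34 F [ 0.32 -1.06  0.81] w 0.0436
delta cm [-4.    0.4  10.34]
side (np.float64(0.7652086242181563), np.float32(23.783997))
top (np.float64(-0.0011654344224481675), np.float32(39.085564))
```

View pics/x1.png

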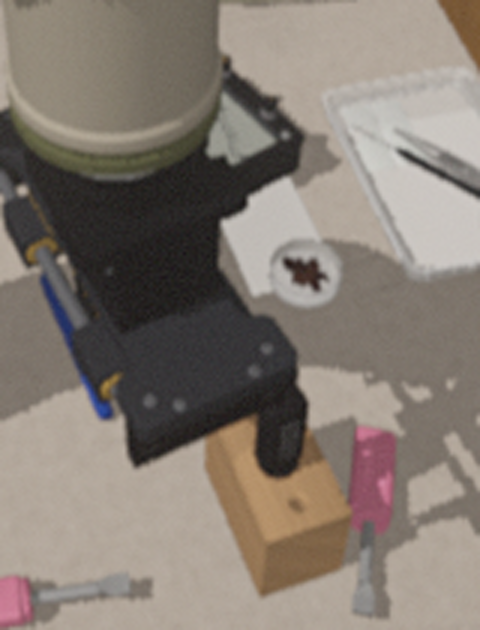

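View pics/x_top.png

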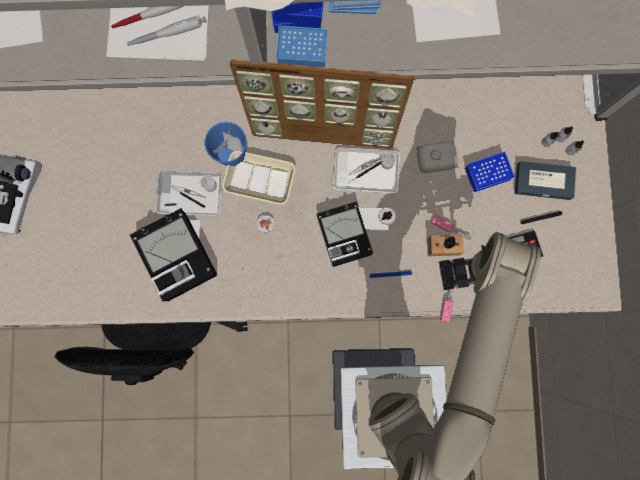

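```bash
python3 -m inch '[{"translation":[-3,-3,0],"spin":0},{"translation":[-3,-5,0],"spin":0},{"translation":[0,-5,0],"spin":0},{"translation":[0,-4,0],"spin":0},{"translation":[0,0,0],"spin":0},{"translation":[0,0,0],"spin":0}]'
python3 - <<'E'
from ptr import *
go([.513,-.1723,.3])
for n in("side","top"):
    im=optics.camera(n)[:,:,::-1].copy();cv2.imwrite(f"pics/y_{n}.png",im)
    for pp in([.5538,.1356,.2837],):print(n,pang(im,n,pp,hi=.8))
a=cv2.imread("pics/y_side.png");b=cv2.imread("pics/y_top.png")
cv2.imwrite("pics/y1.png",np.hstack([cv2.resize(a[335:425,340:420],(356,400),interpolation=cv2.INTER_CUBIC),cv2.resize(b[195:285,310:400],(400,400),interpolation=cv2.INTER_CUBIC)]))
E
```

```text
time: 30.4
ee_pos: [0.439, -0.3608, 0.3148]
eef_rot: [-0.041, 0.699, 0.056, 0.712]
ft_force: [-0.7, 0.5, 0.4]
width: 0.0436
t 30.4 pos [ 0.439  -0.3608  0.3148] x [ 0.0165  0.0218 -0.9996] yaw_y 97.87 F [-0.73  0.5   0.43] w 0.0436
delta cm [ 2.02 17.63  9.87]
side (np.float64(nan), np.float32(0.47639465))
top (np.float64(-0.001558063412773009), np.float32(39.13189))ptr.py:13: RuntimeWarning: invalid value encountered in scalar divide
  return (th[s]*w).sum()/w.sum(),m-v[i]
```

View pics/y1.png

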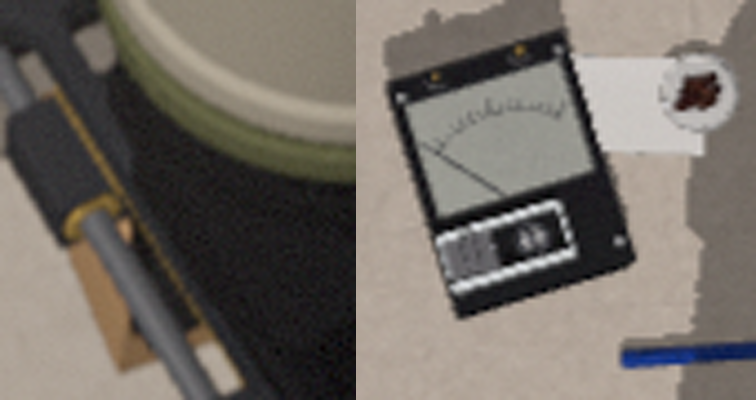

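View pics/y_side.png

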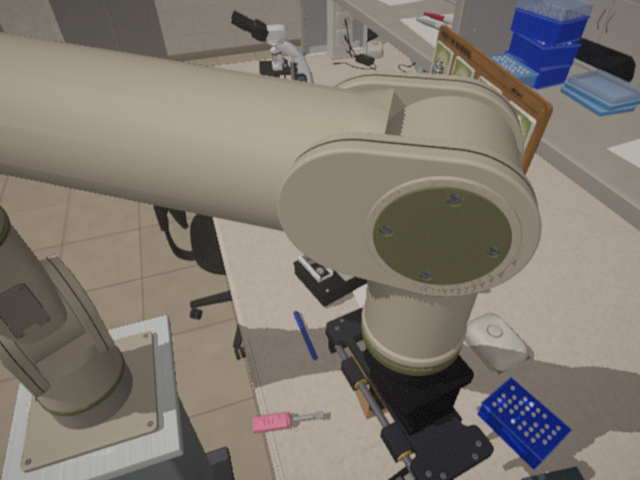

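Run:
```python
from drv import *
a=cv2.imread("pics/x_side.png");b=cv2.imread("pics/d_side.png")
cv2.imwrite("pics/z1.png",np.hstack([cv2.resize(i[335:425,340:420],(400,450),interpolation=cv2.INTER_CUBIC) for i in(a,b)]))
```

```text
(no output)
```

View pics/z1.png

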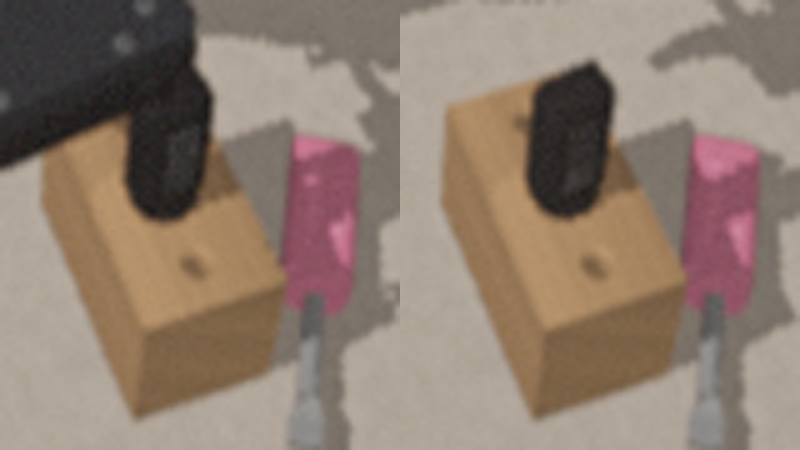

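The driver stands in the hole as it did before: guard on the block, upright, with the handle's lower end at crop (163,215) after and (565,215)−400 before. Both dishes and the marker are in place. I'm handing the job in.

```bash
python3 -c "
from bench import close_job
print(close_job())"
```

```text
the job is handed in; nothing more can be done
None
```

The meter now reads zero, the cover is open, and the screwdriver is back upright in the block's middle hole. I handed the job in at about 30.5 s of the 61 s allowed.

- **Cover:** I gripped the ridge and slid it about 44 mm until it met its stop. The last top picture still shows it open.
- **Zero screw:** I seated the blade about 4 mm into the slot and turned it about 76° counter-clockwise, including the slack between blade and slot. The final pointer reading was −0.002 rad in the top view. The earlier side reading, taken before I put the driver back, was +0.007 rad.
- **Uncertainty in the zero:** the reading depends on where I placed the meter in the pictures. My first estimate of that gave 0.02–0.03 rad, still inside the 0.05 rad limit. The pointer lies on the long left mark in the picture.
- **Driver:** I put it back and released it. In the side view it looks the same as before I took it, and the last computed tip height was 10.6 mm against 10 mm at rest. I could not repeat that view from the final arm position, because the arm blocks the side camera there.
- **Other things:** in the last pictures the dishes and the marker look where they were; I did not measure them. The two pink look-alike drivers, which stood loose on their tips, fell over early on while the arm was at the meter. I saw no contact with the arm and left them lying on the bench, one of them near its front edge.

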